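# Close the stock tub on the shop counter

### The job

The lid of the clear stock tub lies askew on its rim: turn it straight until it drops into the mouth and sits fully home, then fold all four clips down round the rim and press each one in until it clicks and stays shut. Press firmly but with feeling, the clips are brittle, and do not knock over or shift the goods around the tub.

Things in the scene. Friction and masses are not known exactly. Their poses are not given: they have to be found in the camera images.
- tub: Clear plastic stock tub full of packets, 130 (x) by 180 (y) mm outside, held in a lipped steel tray (170 by 220 by 12 mm); it does not move. Origin: centre of the underside, at counter height; z up, long side along y. In the middle of each side a locking rib 64 mm long, 70 mm above the counter, stands 11.5 mm out from the wall.
- tub_mouth (a point): Centre of the tub's mouth at the height of its rim, 96 mm above the tub's origin, axes as the tub's. Mouth 122 (x) by 172 (y) mm, walls 4 mm thick; the rim flange stands 7.5 mm out from the walls.
- lid: White loose lid with four grey hinged clips, lying askew on the tub. Plate 142 (x) by 192 (y) by 6 mm; origin: centre of the plate's underside. A plug 119 by 169 mm (lower half 114 by 164) reaches 10 mm down below the origin. Home: plug in the mouth, axes as the tub's, origin at tub_mouth; askew it lies 10 mm higher. Mass in all about 0.35 kg.
- lid_grip (a point): Centre of the moulded bridge grip on top of the lid, 26 mm above the lid's origin, axes as the lid's: a bar 80 mm long along y, 16 mm wide along x, 16 mm tall (its top 34 mm above the lid's origin), on two feet at its ends.
- clip_far_angle (a joint): Hinge angle of the far clip (lid's +x side): 0 = hanging straight down, latched; 1.57 = straight out; more = leaning up. A weak spring holds it out near 1.6 till latched. Catch meets the rib near 0.2 rad; 11 to 16 N at the free edge, in and a little down along its arc, drives it over; it clicks to the stop near 0. A level push drags the clip up and needs more. Latched: within 0.07 of 0.
- clip_left_angle (a joint): Hinge angle of the left clip (lid's +y side): 0 = hanging straight down, latched; 1.57 = straight out; more = leaning up. A weak spring holds it out near 1.6 till latched. Catch meets the rib near 0.2 rad; 11 to 16 N at the free edge, in and a little down along its arc, drives it over; it clicks to the stop near 0. A level push drags the clip up and needs more. Latched: within 0.07 of 0.
- clip_near_angle (a joint): Hinge angle of the near clip (lid's -x side): 0 = hanging straight down, latched; 1.57 = straight out; more = leaning up. A weak spring holds it out near 1.6 till latched. Catch meets the rib near 0.2 rad; 11 to 16 N at the free edge, in and a little down along its arc, drives it over; it clicks to the stop near 0. A level push drags the clip up and needs more. Latched: within 0.07 of 0.
- clip_right_angle (a joint): Hinge angle of the right clip (lid's -y side): 0 = hanging straight down, latched; 1.57 = straight out; more = leaning up. A weak spring holds it out near 1.6 till latched. Catch meets the rib near 0.2 rad; 11 to 16 N at the free edge, in and a little down along its arc, drives it over; it clicks to the stop near 0. A level push drags the clip up and needs more. Latched: within 0.07 of 0.
- clip_far: The far clip: a grey flap 54 mm wide and 3.5 mm thick, hinged on the lid. Origin: middle of its hinge line, 74 mm from the lid's origin along the lid's +x and 4 mm above it. When it hangs down its x axis points out from the tub and its z axis up; its outer face is then 8 mm outside the origin and its free edge 42 mm below.
- clip_far_tip (a point): Middle of the free edge of the far clip, on its outer face.
- clip_left: The left clip: a grey flap 54 mm wide and 3.5 mm thick, hinged on the lid. Origin: middle of its hinge line, 99 mm from the lid's origin along the lid's +y and 4 mm above it. When it hangs down its x axis points out from the tub and its z axis up; its outer face is then 8 mm outside the origin and its free edge 42 mm below.
- clip_left_tip (a point): Middle of the free edge of the left clip, on its outer face.
- clip_near: The near clip: a grey flap 54 mm wide and 3.5 mm thick, hinged on the lid. Origin: middle of its hinge line, 74 mm from the lid's origin along the lid's -x and 4 mm above it. When it hangs down its x axis points out from the tub and its z axis up; its outer face is then 8 mm outside the origin and its free edge 42 mm below.
- clip_near_tip (a point): Middle of the free edge of the near clip, on its outer face.
- clip_right: The right clip: a grey flap 54 mm wide and 3.5 mm thick, hinged on the lid. Origin: middle of its hinge line, 99 mm from the lid's origin along the lid's -y and 4 mm above it. When it hangs down its x axis points out from the tub and its z axis up; its outer face is then 8 mm outside the origin and its free edge 42 mm below.
- clip_right_tip (a point): Middle of the free edge of the right clip, on its outer face.
- tall_can: Food can with a plain ochre wrapper, 66 mm across, 105 mm tall; a bystander. Origin: centre of its underside.
- wide_can: Food can with a plain brown wrapper, 85 mm across, 80 mm tall; a bystander. Origin: centre of its underside.
- small_can: Food can with a plain dark green wrapper, 65 mm across, 58 mm tall; a bystander. Origin: centre of its underside.
- sauce_bottle: Dark bottle with a red cap, 62 mm across, 190 mm tall; a bystander. Origin: centre of its underside.
- snack_jar: Amber jar with a red cap, 86 mm across, 125 mm tall; a bystander. Origin: centre of its underside.
- calculator: Black desk calculator lying flat, 150 by 105 by 16 mm; a bystander. Origin: centre of its underside.
- tape_roll: Roll of brown tape lying flat, 96 mm across, 24 mm high; a bystander. Origin: centre of its underside.
Mind the look-alikes: they are no part of the job. Leave any black or green look-alike of the lid alone.

How it is judged (in metres and radians):
On the way:
1. the lid has dropped into the mouth of the tub and sits home on the rim (z of lid in the frame of tub between 0.093 and 0.099 m and horizontal distance between lid and tub below 0.006 m and angle between the z axis of lid and the z axis of tub, either way round below 0.03 rad), for 0.2 s.
At the end, for the whole second after the job is handed in: The lid is home in the tub (its plate within 3 mm of the rim, centred within 6 mm, level within 0.03 rad) and at rest, and all four clips are latched down (each hinge reads under 0.08 rad), with the robot clear of everything (all of step 1 and value of joint each of clip_far_angle, clip_left_angle, clip_near_angle, clip_right_angle below 0.08 rad and linear speed of lid below 0.01 m/s); the robot touches nothing.
It fails at once if a clip is forced: the gripper pushes on it with more than 36 N (contact force between the fingers and clip_far above 36 N or contact force between the fingers and clip_left above 36 N or contact force between the fingers and clip_near above 36 N or contact force between the fingers and clip_right above 36 N).
It fails at once if one of the goods or things standing round the tub is shifted more than 30 mm or knocked over (distance of any of tall_can, wide_can, small_can, sauce_bottle, snack_jar, calculator, tape_roll from where it was at the start of the episode above 0.03 m or angle between any of tall_can, wide_can, small_can, sauce_bottle, snack_jar, calculator, tape_roll's own z axis and vertical above 0.5 rad).
It also fails if it takes over 66 s, if anything falls off the work surface, if the arm or the gripper's body presses on something with over 40 N, if the wrist force passes 120 N, or if a joint passes its speed limit or range.

### The arm

A 6-joint arm with a two-finger parallel gripper is mounted at the origin on the work surface. World frame = base frame: x ahead of the robot, y to its left, z up, the work surface at z = 0. Lengths are in m, angles in degrees, forces in N, time in s.
With the tool pointing down it reaches from about 0.4 to 0.825 m from the base axis. Payload 7 kg.
Tool frame: the origin (TCP) lies midway between the tips of the shut fingers; the grasp point (between the pads) lies 19 mm behind it; z points along the fingers, y is the direction in which the jaws open and shut (so a half turn about z gives the same grasp; the last joint's range is limited). The gripper opens to 88 mm and grips with 3 to 60 N. Pads are 19 mm wide; open, the fingers measure 130 mm over their backs; the gripper's body (78 mm by 193 mm) begins 47 mm behind the grasp point.
Start: joints at [-52.248, 20.546, 0.682, 0, -70.136, -16.507], TCP at [0.245, -0.629, 0.227] pointing down, gripper open.
Joint ranges: [-176.03, 176.03], [-82.01, 121.73], [-58.28, 71.71], [-173.87, 95.51], [-174.79, -0.11], [-173.66, 173.66]. Speed limits (degrees/s): [136.94, 136.94, 172.46, 180, 180, 180].

### API

Orientations are given as [roll, pitch, yaw] about the fixed x, y, z axes, in that order (R = Rz(yaw) Ry(pitch) Rx(roll)).
In Python, from plant import sensors, viewer, r gives the robot as it stands. The module is installed in compiled form; this text tells all that it offers.
- The arm moves only by the shell command python3 -m handwheel 'ROWS' [OPENING] [FORCE]. ROWS is JSON, one flat list of numbers, 6 for each row, row after row: the shift along the world's x, y, z in cm, then the turn, a rotation vector about the world's x, y, z in rad. In form: [tx, ty, tz, wx, wy, wz, tx, ty, tz, wx, wy, wz, ...]. A call has 1 to 8 rows; each row is the pose to reach, as a shift and turn from the pose measured when the call began; what a row does not reach only later rows make up. A row lasts 1/10 s, in which the tool goes at most 50 mm and 8.59 degrees, less where a joint would pass 70% of its speed; a pose out of reach is approached as far as the arm can. A call with a gripper value outside its range is refused whole. OPENING is the closure in counts, from 0 (fully open) to 255 (shut), set as the call begins (- or left out, the last holds). The fingers move at their own pace and stop on an object; FORCE is the grip in N (left out, the last holds). Time passes only in rows, so rows that repeat a pose let the fingers close. It gives the time, the measured TCP pose, the force and the opening at its end, in the units of the state.
- sensors.get_state(): the state, without advancing time (a new reading comes with each control period).
- viewer.capture(name): name is "side" or "top" or "wrist"; returns a dict with "img" (400x640x3 uint8, red, green, blue), "camera_matrix" (3x3 intrinsics, pixels), "camera_from_world" (4x4, takes a point from world to camera coordinates); the wrist camera has in their place "mount" (4x4, takes a point from camera to tool coordinates, whose origin is the TCP and whose axes are the flange's). Camera axes: x right, y down, z forward; pixel columns grow to the right and rows downward; lengths in m; the calibration is good to about 2 mm. A picture is of the moment at which its call begins: read the wrist's pose just before it. There is no depth.
- r.close_job(): hands the job in, once; it reports no verdict.
The state is a dict: "time_s": time; "joints": joint angles; "qd": joint speeds; "joint_torque": joint torques, N m; "tcp_pos": TCP position; "eef_rot": TCP orientation; "contact_force": force on the tool from outside, world axes, zero at the start; "moment": the same for the moment, N m; "gripper_width": finger opening in m.
Only numpy, scipy, OpenCV 4.12 (cv2) and the standard library are available. Lean on these libraries where they do the work, as an engineer would, in place of code of your own. Each camera call takes 0.05 s, during which the arm holds its last target.

## Working session

There is one attempt and no reset: what is moved stays moved. The work goes in short steps, Python scripts to look and compute and a shell command to move; the robot and the scene stay as the last step left them, time stands still between calls to the robot, and variables do not carry over. Pictures are saved under pics/ and viewed, and the job is handed in when it is done.

```bash
mkdir -p pics; ls
python3 - <<'E'
from plant import sensors, viewer, r
import cv2
print(sensors.get_state())
for n in ["side","top","wrist"]:
    c=viewer.capture(n); cv2.imwrite(f"pics/{n}0.png",c["img"][:,:,::-1])
    print(n,{k:v for k,v in c.items() if k!="img"})
E
```

```text
pics
{'time_s': 0.0, 'joints': array([-5.22484787e+01,  2.05905816e+01,  6.32499586e-01, -1.77842982e-02,
       -7.01353366e+01, -1.65066577e+01]), 'qd': array([ 0.01233789, -0.09978623, -0.0360389 ,  0.05311558,  0.03025847,
        0.0160455 ]), 'joint_torque': array([-3.02228966e-05, -5.82711232e+01,  2.93046767e+01,  6.99704379e+00,
        6.85980282e-03, -1.22556180e-04]), 'tcp_pos': array([ 0.2443682 , -0.62868504,  0.22562999]), 'eef_rot': array([ 1.79905681e+02, -1.05156849e-02, -1.58761184e+02]), 'contact_force': array([ 0.5604745 , -0.3761522 ,  0.06245529]), 'moment': array([-0.0012481 , -0.00930212,  0.02224498]), 'gripper_width': 0.0875184942186536}
side {'camera_matrix': array([[445.05514572,   0.        , 320.76790237],
       [  0.        , 445.05514572, 200.08767887],
       [  0.        ,   0.        ,   1.        ]]), 'camera_from_world': array([[-0.93116339, -0.3642635 ,  0.01571119,  0.51409848],
       [-0.27057746,  0.66150746, -0.69942528,  0.23770282],
       [ 0.24438203, -0.65553031, -0.71453302,  1.18084519],
       [ 0.        ,  0.        ,  0.        
[... 291 characters left out ...]
7464 ,  0.0175864 , -0.07865955,  0.56220971],
       [ 0.07899425,  0.01922329, -0.99668971,  1.16557101],
       [ 0.        ,  0.        ,  0.        ,  1.        ]])}
wrist {'camera_matrix': array([[326.47530882,   0.        , 314.99010605],
       [  0.        , 326.47530882, 199.43816692],
       [  0.        ,   0.        ,   1.        ]]), 'mount': array([[ 1.28871936e-03, -9.56926967e-01, -2.90325886e-01,
         7.75469704e-02],
       [ 9.99998803e-01,  1.48173476e-03, -4.44996936e-04,
         9.59616102e-04],
       [ 8.56015526e-04, -2.90324965e-01,  9.56927731e-01,
        -1.58692460e-01],
       [ 0.00000000e+00,  0.00000000e+00,  0.00000000e+00,
         1.00000000e+00]])}
```

View pics/top0.png

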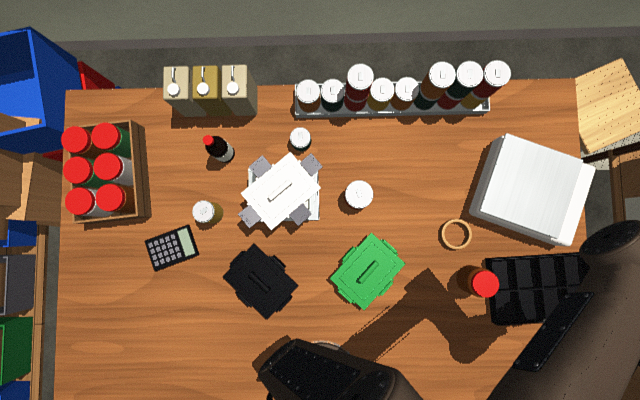

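View pics/side0.png

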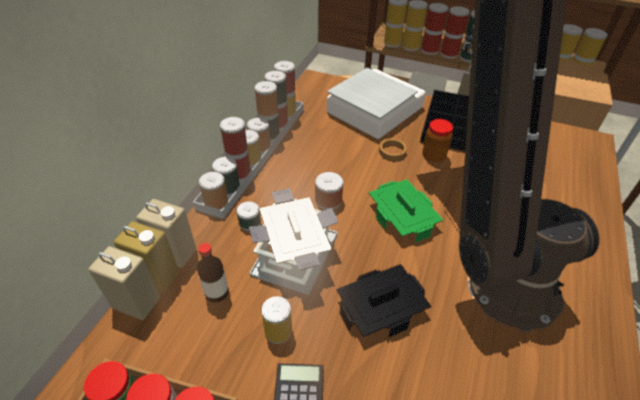

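View pics/wrist0.png

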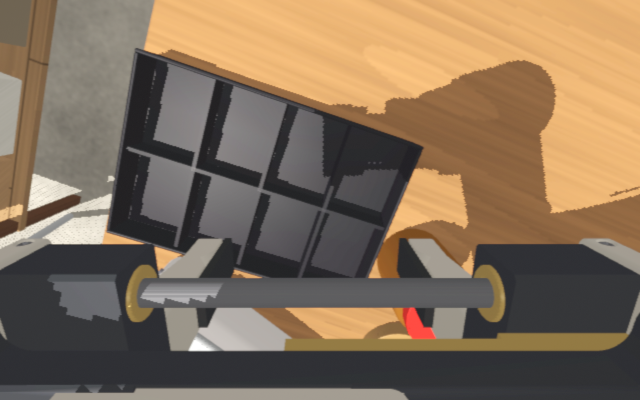

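The top view shows three lid-shaped candidates: white with four grey clips at (281,190), black at (261,280) and green at (367,271). The big white box at (533,190) has no clips. The one at (281,190) fits, since it is white, has grey clips and sits on a clear tub. I'll enlarge it to confirm.

Run:
```python
import cv2
a=cv2.imread("pics/top0.png")[130:250,180:400]
cv2.imwrite("pics/ctop0.png",cv2.resize(a,(770,420),interpolation=cv2.INTER_CUBIC))
a=cv2.imread("pics/side0.png")[180:300,220:360]
cv2.imwrite("pics/cside0.png",cv2.resize(a,(700,600),interpolation=cv2.INTER_CUBIC))
```

```text
(no output)
```

View pics/ctop0.png

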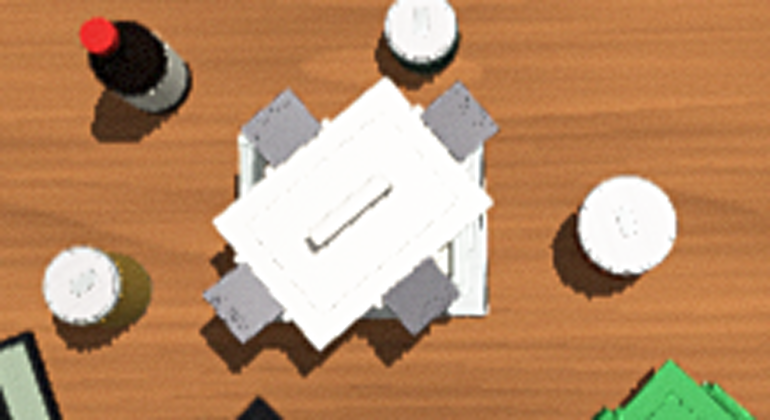

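View pics/cside0.png

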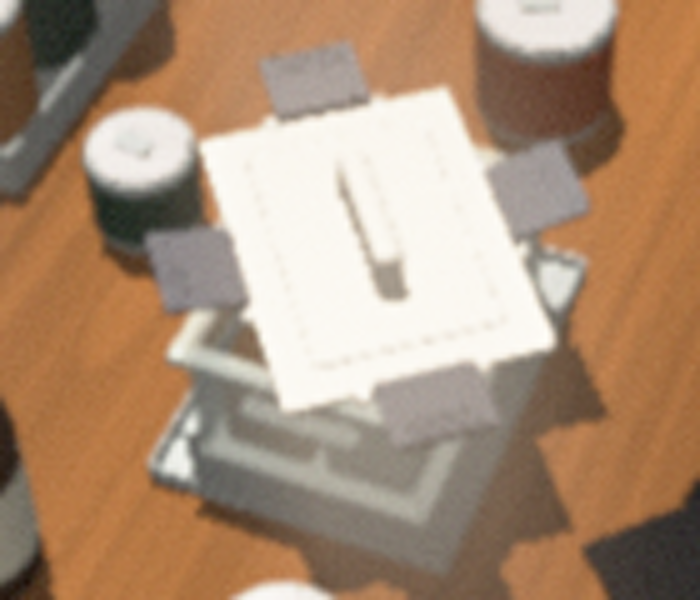

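Confirmed: the crop shows the white lid askew over a clear tub in a steel tray, with four grey clips out. Next I'll measure the lid (plate top z=0.112) and the tray corners.

```bash
cat > h.py <<'E'
import numpy as np, cv2
from scipy.spatial.transform import Rotation as R
from plant import sensors, viewer, r
def cap(name,out=None):
    s=sensors.get_state(); c=viewer.capture(name)
    if name=="wrist":
        T=np.eye(4); T[:3,:3]=R.from_euler('xyz',s['eef_rot'],degrees=True).as_matrix(); T[:3,3]=s['tcp_pos']
        c['wfc']=T@c['mount']
    else: c['wfc']=np.linalg.inv(c['camera_from_world'])
    if out: cv2.imwrite("pics/"+out,c['img'][:,:,::-1])
    c['s']=s
    return c
def ray(c,px,z):
    px=np.atleast_2d(np.asarray(px,float)); K=c['camera_matrix']
    d=np.c_[(px[:,0]-K[0,2])/K[0,0],(px[:,1]-K[1,2])/K[1,1],np.ones(len(px))]@c['wfc'][:3,:3].T
    o=c['wfc'][:3,3]; return o+d*((z-o[2])/d[:,2])[:,None]
def proj(c,P):
    P=np.atleast_2d(P); W=np.linalg.inv(c['wfc']); q=(P@W[:3,:3].T+W[:3,3])@c['camera_matrix'].T
    return q[:,:2]/q[:,2:]
def st():
    s=sensors.get_state(); print(s['time_s'],s['tcp_pos'].round(4),s['eef_rot'].round(2),'F',s['contact_force'].round(1),'w',round(s['gripper_width'],4),s['joints'].round(1))
E
python3 - <<'E'
from h import *
c=cap("top"); im=c['img']
hsv=cv2.cvtColor(im,cv2.COLOR_RGB2HSV)
m=((hsv[...,2]>225)&(hsv[...,1]<40)).astype(np.uint8)
m[:145]=0;m[235:]=0;m[:,:230]=0;m[:,335:]=0
m=cv2.morphologyEx(m,cv2.MORPH_OPEN,np.ones((9,9)))
n,l,s,_=cv2.connectedComponentsWithStats(m); i=1+s[1:,4].argmax()
pts=np.argwhere(l==i)[:,::-1]
w=ray(c,pts,0.112)[:,:2]
rect=cv2.minAreaRect((w*1000).astype(np.float32)); print(rect)
# tray corners crop px ->
cr=np.array([[240,133],[487,313],[484,135]])/3.5+[180,130]
print(ray(c,cr,0.012).round(4))
# sheet points for goods
for nme,p,z in [('small',(300,138),.058),('wide',(359,194),.08),('tall',(204,211),.105),('sauce',(208,140),.19)]: print(nme,ray(c,p,z)[0].round(3))
E
```

```text
((577.9652709960938, 95.00404357910156), (180.52976989746094, 203.06265258789062), 37.31052780151367)
[[ 0.6721  0.2234  0.012 ]
 [ 0.5017 -0.0028  0.012 ]
 [ 0.6658 -0.0027  0.012 ]]
small [0.756 0.052 0.058]
wide [ 0.575 -0.126  0.08 ]
tall [0.53  0.337 0.105]
sauce [0.723 0.3   0.19 ]
```

```bash
python3 -m handwheel '[4,8,7,0,0,0.15,8,12,7.5,0,0,0.3,10,17,7.5,0,0,0.45,12,22,7.5,0,0,0.6,14,27,7.5,0,0,0.75,16,32,7.5,0,0,0.9,18,37,7.5,0,0,1.05,20,42,7.5,0,0,1.2]' 0; python3 -c "
from h import *
st()"
```

```text
time_s: 1.0
tcp_pos: [0.4135, -0.2834, 0.3002]
eef_rot: [180.0, -0.0, -89.7]
contact_force: [0.4, 0.6, 0.2]
gripper_width: 0.0878
1.0 [ 0.4135 -0.2834  0.3002] [ 1.7998e+02 -1.0000e-02 -8.9660e+01] F [0.4 0.6 0.2] w 0.0878 [-11.9   1.5 -13.7   0.  -74.8  12.3]
```

```bash
python3 -m handwheel '[2.5,5,0,0,0,0.1,5,10,0,0,0,0.2,7,15,0,0,0,0.3,9,20,0,0,0,0.4,11,25,0,0,0,0.5,13,30,0,0,0,0.6,15,34.5,0,0,0,0.67,15,34.5,0,0,0,0.67]' ; python3 -c "
from h import *
st()
cap('wrist','w1.png')"
```

```text
time_s: 1.8
tcp_pos: [0.5642, 0.0648, 0.2998]
eef_rot: [180.0, 0.0, -51.0]
contact_force: [0.8, -1.0, 0.3]
gripper_width: 0.088
1.8 [0.5642 0.0648 0.2998] [179.97   0.   -51.01] F [ 0.8 -1.   0.3] w 0.088 [ 26.3   8.2  -6.3   0.  -75.5  12.7]
```

View pics/w1.png

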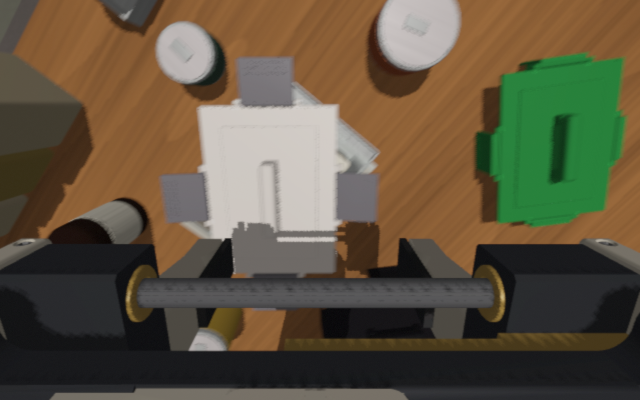

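The wrist view shows the white lid nearly squared to the tool, with its upper corners near (199,106) and (338,104). The tub's rim corner shows at about (378,155). I'll fit the edges.

Run:
```python
from h import *
c=cap("wrist"); im=c['img']; st()
g=cv2.cvtColor(im,cv2.COLOR_RGB2HSV)
m=((g[...,2]>195)&(g[...,1]<30)).astype(np.uint8)*255
cv2.imwrite("pics/w1c.png",cv2.resize(im[70:240,150:400,::-1],(800,544),interpolation=cv2.INTER_CUBIC))
cv2.imwrite("pics/w1m.png",cv2.resize(m[70:240,150:400],(800,544)))
for p in [(199,106),(338,104),(339,170),(208,225),(378,155)]: print(p,ray(c,p,.112)[0].round(4),ray(c,p,.096)[0].round(4))
```

```text
1.9 [0.5644 0.0648 0.2991] [ 1.7991e+02  2.0000e-02 -5.1070e+01] F [-0.7 -0.7 -0.5] w 0.0878 [ 26.3   8.3  -6.3  -0.  -75.5  12.6]
(199, 106) [0.7041 0.0852 0.112 ] [0.7082 0.0888 0.096 ]
(338, 104) [ 0.5954 -0.0054  0.112 ] [ 0.5944 -0.006   0.096 ]
(339, 170) [0.5505 0.0461 0.112 ] [0.5475 0.0479 0.096 ]
(208, 225) [0.6249 0.1879 0.112 ] [0.6254 0.1962 0.096 ]
(378, 155) [0.5288 0.0076 0.112 ] [0.5248 0.0076 0.096 ]
```

View pics/w1c.png

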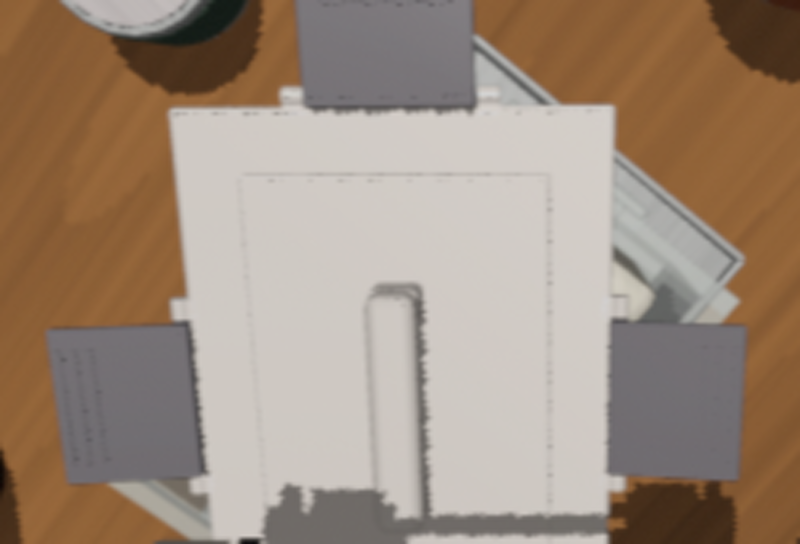

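View pics/w1m.png

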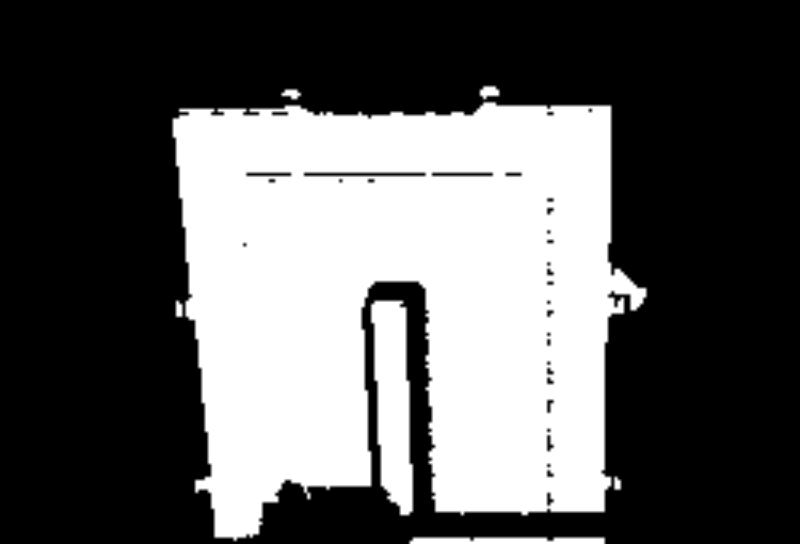

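Run:
```python
from h import *
c=cap("wrist"); st()
f=lambda x,y:(x/3.2+150-.35,y/3.2+70-.35)
A=ray(c,[f(170,109),f(614,106),f(608,530),f(213,540)],.112)[:,:2]
an=lambda v:np.degrees(np.arctan2(v[1],v[0]))
print(A.round(4))
print('top edge',np.linalg.norm(A[0]-A[1]),an(A[0]-A[1]),'right',an(A[2]-A[1])-90,'left',an(A[3]-A[0])-90)
ex=(A[0]-A[1])/np.linalg.norm(A[0]-A[1]); ey=np.array([-ex[1],ex[0]])
print('centre',(A[0]+A[1])/2+ey*.096, 'yaw',an(ex))
# bar end far: top surface z .096+.010+.034=.140
B=ray(c,[f(372,287),f(418,287),f(368,300),f(414,300)],.140)[:,:2]; print('bar',B.round(4),(B[0]+B[1])/2+ey*.04)
T=ray(c,[f(475,37),f(744,260)],.012)[:,:2]; print('tray',T,an(T[0]-T[1]))
print('rim corner',ray(c,f(740,300),.096))
```

```text
1.95 [0.5637 0.0633 0.2993] [ 1.799e+02  2.000e-02 -5.113e+01] F [-0.8 -0.3 -0.4] w 0.0875 [ 26.2   8.2  -6.4   0.  -75.5  12.7]
[[ 0.7011  0.0788]
 [ 0.5921 -0.0107]
 [ 0.4997  0.1015]
 [ 0.6072  0.1935]]
top edge 0.14095399499863207 39.37074775338943 right 39.49727776134128 left 39.27632931243306
centre [0.58568341 0.10826716] yaw 39.37074775338943
bar [[0.6171 0.0778]
 [0.6061 0.0689]
 [0.6156 0.0818]
 [0.6046 0.0729]] [0.58622646 0.10428666]
tray [[ 6.46299471e-01 -3.54671510e-04]
 [ 5.01807834e-01 -2.11220710e-03]] 0.6968874310437128
rim corner [[0.51463442 0.01049854 0.096     ]]
```

Lid centre is (0.586, 0.108) with yaw 39.4°, and the tub is at (0.5857, 0.1089) with yaw +0.7°; the tray corner and rim corner agree. Now down to grip the bar.

```bash
python3 -m handwheel '[2.2,4.4,-4,0,0,0.008,2.2,4.4,-8,0,0,0.008,2.2,4.4,-12,0,0,0.008,2.2,4.4,-15,0,0,0.008,2.2,4.4,-17,0,0,0.008,2.2,4.4,-18.2,0,0,0.008,2.2,4.4,-18.2,0,0,0.008]' 0; python3 -m handwheel '[0,0,0,0,0,0,0,0,0,0,0,0,0,0,0,0,0,0,0,0,0,0,0,0,0,0,0,0,0,0,0,0,0,0,0,0,0,0,0,0,0,0,0,0,0,0,0,0]' 255 30;  python3 -c "
from h import *
st(); cap('wrist','w2.png')"
```

```text
time_s: 2.65
tcp_pos: [0.5848, 0.1062, 0.1161]
eef_rot: [179.8, 0.1, -50.7]
contact_force: [0.3, 0.3, 0.5]
gripper_width: 0.0878
time_s: 3.45
tcp_pos: [0.5847, 0.1062, 0.116]
eef_rot: [179.7, 0.1, -50.7]
contact_force: [-0.5, 1.1, -0.4]
gripper_width: 0.0296
3.45 [0.5847 0.1062 0.116 ] [ 1.7975e+02  5.0000e-02 -5.0720e+01] F [-0.5  1.1 -0.4] w 0.0296 [ 29.1  18.5 -17.9  -0.  -53.9  10.2]
```

View pics/w2.png

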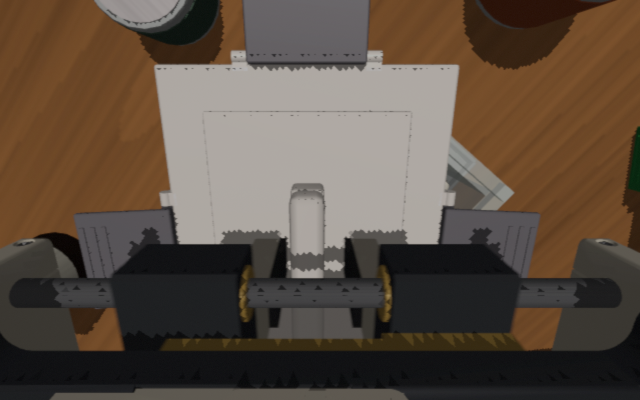

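Fingers straddle the bar and are still closing.

```bash
python3 -m handwheel '[0,0,0,0,0,0,0,0,0,0,0,0,0,0,0,0,0,0,0,0,0,0,0,0]' 255 30;  python3 -c "
from h import *
st()"
```

```text
time_s: 3.9
tcp_pos: [0.5849, 0.1063, 0.116]
eef_rot: [179.8, 0.1, -50.7]
contact_force: [1.2, 1.5, -1.2]
gripper_width: 0.0158
3.9 [0.5849 0.1063 0.116 ] [ 1.7976e+02  5.0000e-02 -5.0720e+01] F [ 1.2  1.5 -1.2] w 0.0158 [ 29.1  18.5 -17.9  -0.  -53.8  10.2]
```

```bash
python3 -m handwheel '[0,0,0.6,0,0,0,0,0.1,0.6,0,0,-0.14,0.1,0.2,0.6,0,0,-0.28,0.1,0.25,0.6,0,0,-0.42,0.1,0.25,0.6,0,0,-0.56,0.1,0.25,0.6,0,0,-0.675,0.1,0.25,0.6,0,0,-0.675,0.1,0.25,0.6,0,0,-0.675]' 255 30;  python3 -c "
from h import *
st(); c=cap('wrist','w3.png');c=cap('top'); cv2.imwrite('pics/t3.png',cv2.resize(c['img'][130:250,180:400,::-1],(770,420),interpolation=cv2.INTER_CUBIC))"
```

```text
time_s: 4.7
tcp_pos: [0.5856, 0.1086, 0.1219]
eef_rot: [179.7, 0.0, -89.2]
contact_force: [-0.2, -0.7, -4.2]
gripper_width: 0.0161
4.7 [0.5856 0.1086 0.1219] [ 1.7972e+02  4.0000e-02 -8.9210e+01] F [-0.2 -0.7 -4.2] w 0.0161 [ 29.2  18.3 -17.2  -0.2 -54.7 -28.3]
```

View pics/w3.png

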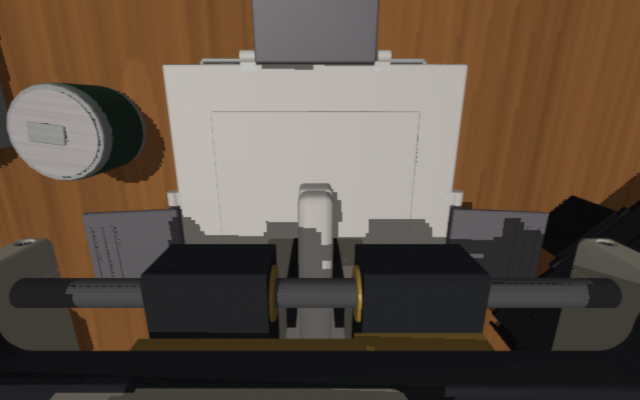

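View pics/t3.png

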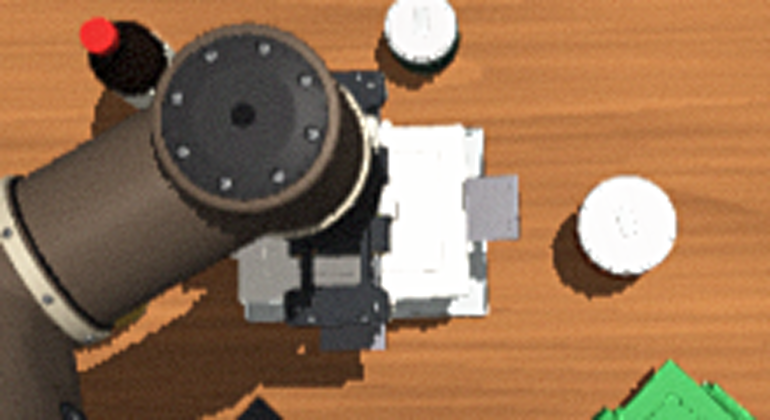

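The lid is now square over the tub in both views: lid corners (166,66) and (464,66), tray edge (202,61) to (425,61). A quick numeric alignment check comes before lowering.

Run:
```python
from h import *
c=cap("wrist"); st()
A=ray(c,[(166,66),(464,66)],.118); print(A.round(4),A.mean(0))
T=ray(c,[(201.5,60.5),(425.5,60.5)],.012); print(T.round(4),T.mean(0))
cv2.imwrite("pics/w3c.png",cv2.resize(c['img'][40:110,150:480,::-1],(800,170),interpolation=cv2.INTER_CUBIC))
```

```text
4.85 [0.5858 0.1087 0.122 ] [ 1.7975e+02  5.0000e-02 -8.9280e+01] F [-0.1  0.5 -2.9] w 0.0157 [ 29.2  18.3 -17.2  -0.2 -54.7 -28.4]
[[0.6565 0.017  0.118 ]
 [0.5185 0.015  0.118 ]] [0.58747682 0.01603362 0.118     ]
[[0.6738 0.0034 0.012 ]
 [0.5032 0.0009 0.012 ]] [0.58849034 0.00213191 0.012     ]
```

View pics/w3c.png

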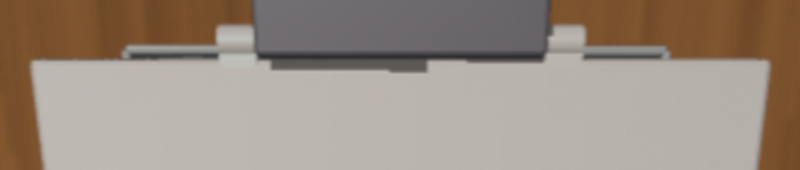

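```bash
python3 -m handwheel '[0.04,0,-0.4,0,0,0,0.04,0,-0.8,0,0,0,0.04,0,-1.0,0,0,0,0.04,0,-1.2,0,0,0,0.04,0,-1.4,0,0,0,0.04,0,-1.6,0,0,0,0.04,0,-1.6,0,0,0]' 255 30;  python3 -c "
from h import *
st()"
```

```text
time_s: 5.55
tcp_pos: [0.5863, 0.1088, 0.1061]
eef_rot: [179.8, 0.0, -89.3]
contact_force: [0.6, 0.0, -3.1]
gripper_width: 0.0161
5.55 [0.5863 0.1088 0.1061] [ 1.7976e+02  5.0000e-02 -8.9270e+01] F [ 0.6  0.  -3.1] w 0.0161 [ 29.2  19.3 -18.2  -0.2 -52.7 -28.3]
```

```bash
python3 -m handwheel '[0,0,-0.1,0,0,0,0,0,-0.2,0,0,0,0,0,-0.2,0,0,0]' 255 30;  python3 -c "
from h import *
st()"
```

```text
time_s: 5.85
tcp_pos: [0.5863, 0.1088, 0.1059]
eef_rot: [179.8, 0.0, -89.2]
contact_force: [-6.2, 0.3, 12.6]
gripper_width: 0.0157
5.85 [0.5863 0.1088 0.1059] [ 1.7981e+02  5.0000e-02 -8.9240e+01] F [-6.2  0.3 12.6] w 0.0157 [ 29.2  19.3 -18.3  -0.2 -52.6 -28.3]
```

Contact with TCP exactly 10 mm lower than the askew grasp, so it's home. Release and rise.

```bash
python3 -m handwheel '[0,0,0,0,0,0,0,0,0,0,0,0,0,0,0,0,0,0,0,0,1,0,0,0,0,0,4,0,0,0,0,0,8,0,0,0,0,0,12,0,0,0,0,0,15,0,0,0]' 120;  python3 -c "
from h import *
st(); c=cap('wrist','w4.png')
c=cap('side');cv2.imwrite('pics/s4.png',cv2.resize(c['img'][170:310,200:380,::-1],(770,600),interpolation=cv2.INTER_CUBIC))"
```

```text
time_s: 6.65
tcp_pos: [0.5869, 0.1087, 0.2595]
eef_rot: [180.0, 0.1, -89.2]
contact_force: [-0.0, 0.5, -0.8]
gripper_width: 0.0465
6.65 [0.5869 0.1087 0.2595] [ 1.7997e+02  9.0000e-02 -8.9230e+01] F [-0.   0.5 -0.8] w 0.0465 [ 29.2  12.1  -6.6  -0.1 -71.2 -28.4]
```

View pics/w4.png

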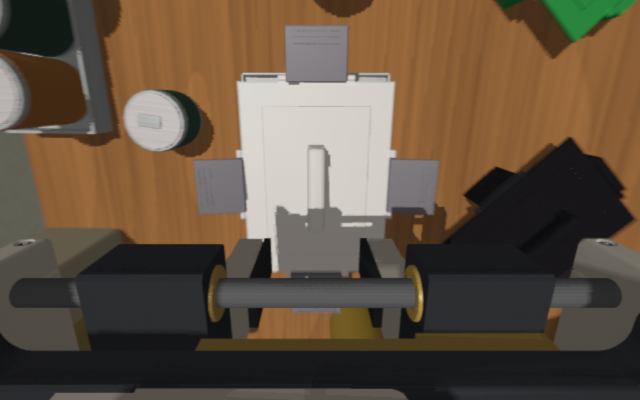

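View pics/s4.png

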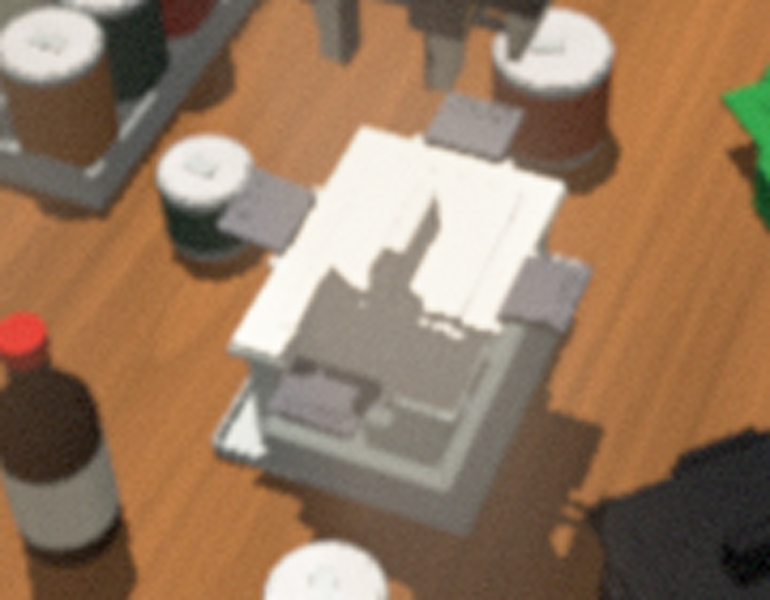

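The lid sits flat in the mouth, with all four clips standing out. Now locating lid centre and clip tips for the folding.

Run:
```python
from h import *
c=cap("wrist"); st()
A=ray(c,[(238.5,82.5),(394,82.5)],.102); print(A.round(4),A.mean(0))
cv2.imwrite("pics/w4c.png",cv2.resize(c['img'][15:240,190:450,::-1],(690,597),interpolation=cv2.INTER_CUBIC))
```

```text
6.8 [0.5875 0.1092 0.2591] [-1.799e+02  1.700e-01 -8.923e+01] F [-0.   0.  -0.7] w 0.0464 [ 29.2  12.1  -6.7  -0.1 -71.  -28.4]
[[0.6621 0.0175 0.102 ]
 [0.5192 0.0154 0.102 ]] [0.59061889 0.01645286 0.102     ]
```

View pics/w4c.png

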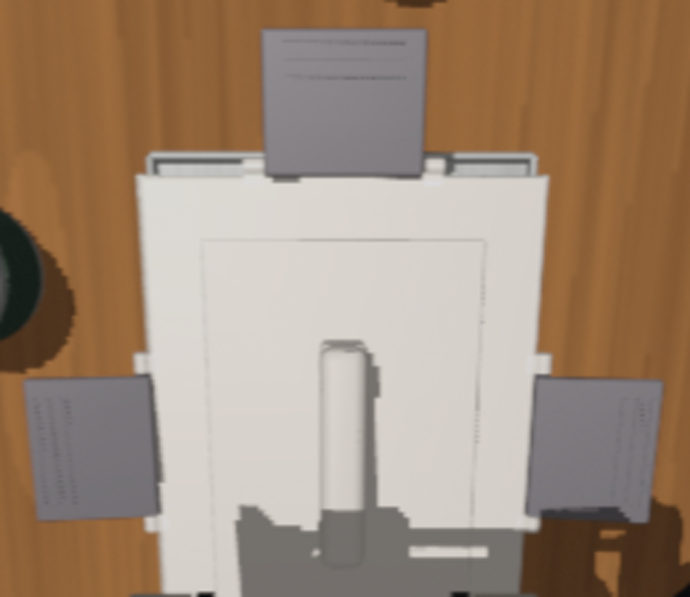

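```bash
python3 -m handwheel '[0,-5,-1,0,0,0,0,-10,-3,0,0,0,0,-14.6,-6,0,0,0,0,-14.6,-10,0,0,0,0,-14.6,-13,0,0,0,0,-14.6,-13.4,0,0,0,0,-14.6,-13.4,0,0,0,0,-14.6,-13.4,0,0,0]' 255 30;  python3 -c "
from h import *
st(); c=cap('wrist','w5.png')
c=cap('side');cv2.imwrite('pics/s5.png',cv2.resize(c['img'][130:270,220:400,::-1],(770,600),interpolation=cv2.INTER_CUBIC))"
```

```text
time_s: 7.6
tcp_pos: [0.5886, -0.0364, 0.1266]
eef_rot: [-179.8, 0.2, -89.2]
contact_force: [-0.8, -0.8, 0.1]
gripper_width: 0.0002
7.6 [ 0.5886 -0.0364  0.1266] [-1.7979e+02  1.6000e-01 -8.9170e+01] F [-0.8 -0.8  0.1] w 0.0002 [ 15.4  17.3 -18.1  -0.1 -54.4 -14.5]
```

View pics/s5.png

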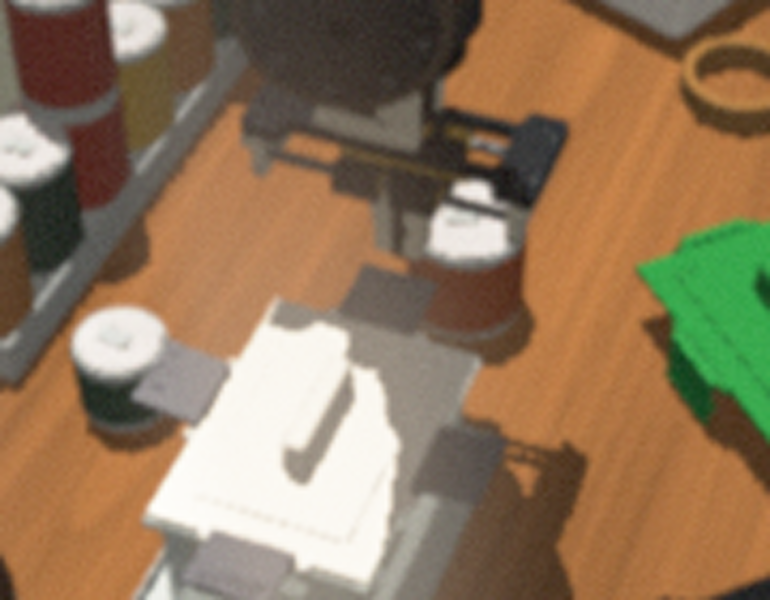

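View pics/w5.png

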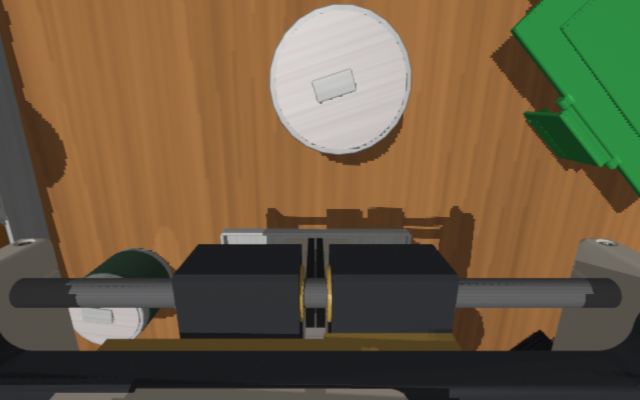

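```bash
python3 -m handwheel '[0,-0.1,-1.5,0,0,0,0,-0.1,-2.5,0,0,0,0,-0.1,-3.3,0,0,0,0,0.1,-4,0,0,0]' ; python3 -m handwheel '[0,0.2,-0.5,0,0,0,0,0.5,-0.95,0,0,0,0,0.8,-1.4,0,0,0,0,0.8,-1.4,0,0,0]'; python3 -c "
from h import *
c=cap('side');cv2.imwrite('pics/s6.png',cv2.resize(c['img'][130:270,220:400,::-1],(770,600),interpolation=cv2.INTER_CUBIC))"
```

```text
time_s: 8.1
tcp_pos: [0.5892, -0.0351, 0.0871]
eef_rot: [-179.7, 0.2, -89.2]
contact_force: [1.6, -0.3, 1.7]
gripper_width: 0.0006
time_s: 8.5
tcp_pos: [0.5886, -0.0267, 0.0723]
eef_rot: [-179.8, 0.2, -89.2]
contact_force: [0.0, -1.3, 0.1]
gripper_width: 0.0005
```

View pics/s6.png

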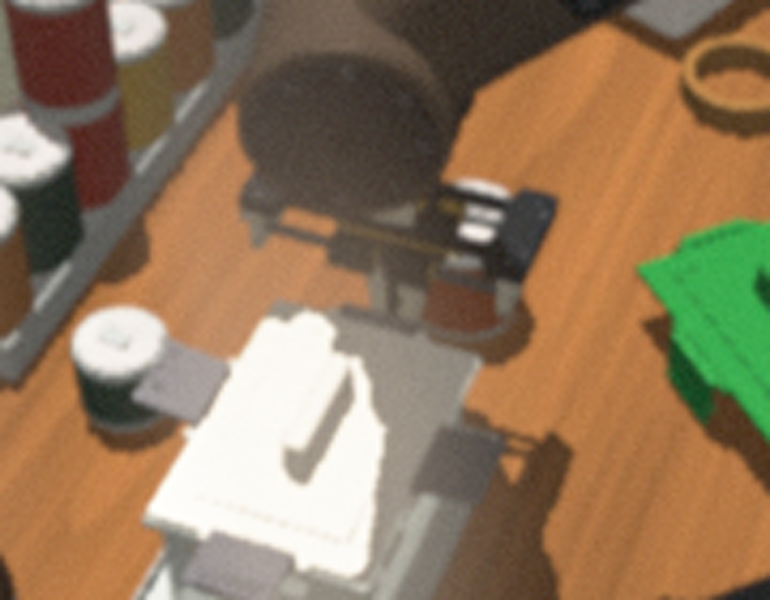

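The clip folds under the finger with little force. On to the catch.

```bash
python3 -m handwheel '[0,0.3,-0.3,0,0,0,0,0.6,-0.5,0,0,0,0,0.9,-0.7,0,0,0,0,1.1,-0.8,0,0,0]' ; python3 -m handwheel '[0,0.1,-0.05,0,0,0,0,0.2,-0.1,0,0,0,0,0.2,-0.1,0,0,0]'
```

```text
time_s: 8.95
tcp_pos: [0.5885, -0.0157, 0.0643]
eef_rot: [-179.8, 0.2, -89.1]
contact_force: [0.4, -1.7, -0.3]
gripper_width: 0.0006
time_s: 9.25
tcp_pos: [0.5885, -0.0137, 0.0634]
eef_rot: [-179.8, 0.2, -89.1]
contact_force: [0.2, -2.0, -1.0]
gripper_width: 0.0008
```

```bash
python3 -m handwheel '[0,0.1,-0.04,0,0,0,0,0.2,-0.08,0,0,0,0,0.2,-0.08,0,0,0]'; python3 -m handwheel '[0,0.08,-0.03,0,0,0,0,0.15,-0.05,0,0,0,0,0.15,-0.05,0,0,0]'
```

```text
time_s: 9.55
tcp_pos: [0.5885, -0.0126, 0.0629]
eef_rot: [-179.8, 0.1, -89.1]
contact_force: [1.5, -6.5, 2.3]
gripper_width: 0.0005
time_s: 9.85
tcp_pos: [0.5885, -0.0125, 0.0629]
eef_rot: [-179.8, 0.0, -89.1]
contact_force: [-0.1, -8.6, 3.9]
gripper_width: 0.0004
```

```bash
python3 -m handwheel '[0,0.15,-0.06,0,0,0,0,0.2,-0.08,0,0,0,0,0.25,-0.1,0,0,0,0,0.28,-0.12,0,0,0]'; python3 -m handwheel '[0,0.22,-0.09,0,0,0,0,0.28,-0.11,0,0,0,0,0.32,-0.13,0,0,0]'
```

```text
time_s: 10.25
tcp_pos: [0.5885, -0.0116, 0.0625]
eef_rot: [-179.8, -0.1, -89.1]
contact_force: [-0.6, -12.4, 6.7]
gripper_width: 0.0003
time_s: 10.55
tcp_pos: [0.5885, -0.0102, 0.062]
eef_rot: [-179.8, -0.2, -89.1]
contact_force: [-0.3, -8.0, 5.5]
gripper_width: 0.0004
```

```bash
python3 -m handwheel '[0,0.2,-0.06,0,0,0,0,0.27,-0.08,0,0,0,0,0.33,-0.1,0,0,0]'; python3 -m handwheel '[0,0.15,-0.04,0,0,0,0,0.25,-0.06,0,0,0,0,0.3,-0.07,0,0,0]'
```

```text
time_s: 10.85
tcp_pos: [0.5884, -0.0083, 0.0614]
eef_rot: [-179.8, -0.3, -89.2]
contact_force: [0.6, -12.2, 5.5]
gripper_width: 0.0003
time_s: 11.15
tcp_pos: [0.5885, -0.0068, 0.0615]
eef_rot: [-179.8, -0.4, -89.2]
contact_force: [-0.6, -12.4, 6.3]
gripper_width: 0.0004
```

```bash
python3 -m handwheel '[0,0.2,-0.05,0,0,0,0,0.28,-0.07,0,0,0,0,0.35,-0.09,0,0,0]'; python3 -m handwheel '[0,0.2,-0.05,0,0,0,0,0.28,-0.07,0,0,0,0,0.3,-0.07,0,0,0]'
```

```text
time_s: 11.45
tcp_pos: [0.5885, -0.0066, 0.0616]
eef_rot: [-179.9, -0.6, -89.2]
contact_force: [2.3, -23.4, 8.1]
gripper_width: 0.0006
time_s: 11.75
tcp_pos: [0.5885, -0.0067, 0.0617]
eef_rot: [-179.9, -0.9, -89.2]
contact_force: [1.6, -20.2, 5.9]
gripper_width: 0.0001
```

```bash
python3 -m handwheel '[0,-0.5,0,0,0,0,0,-1.5,0,0,0,0,0,-2.5,1.5,0,0,0,0,-2.5,6,0,0,0,0,-2.5,10,0,0,0,0,-2.5,14,0,0,0,0,-2.5,14,0,0,0]' ; python3 -c "
from h import *
st();c=cap('wrist','w7.png')
c=cap('side');cv2.imwrite('pics/s7.png',cv2.resize(c['img'][130:270,220:400,::-1],(770,600),interpolation=cv2.INTER_CUBIC))"
```

```text
time_s: 12.45
tcp_pos: [0.5918, -0.0313, 0.2079]
eef_rot: [-179.3, -0.8, -89.1]
contact_force: [0.5, -0.6, -0.1]
gripper_width: 0.0007
12.45 [ 0.5918 -0.0313  0.2079] [-179.31   -0.76  -89.11] F [ 0.5 -0.6 -0.1] w 0.0007 [ 16.5  13.1 -12.7   1.  -63.7 -16. ]
```

View pics/w7.png

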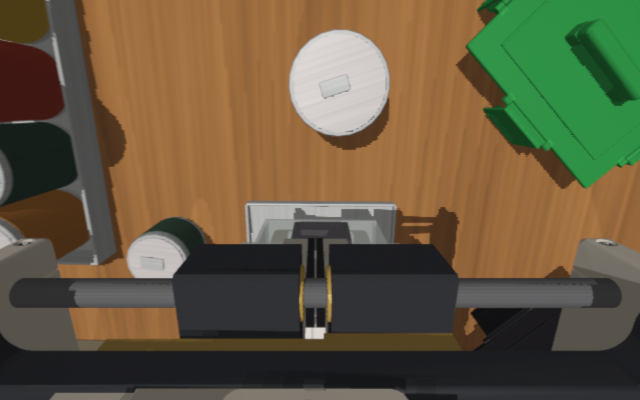

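View pics/s7.png

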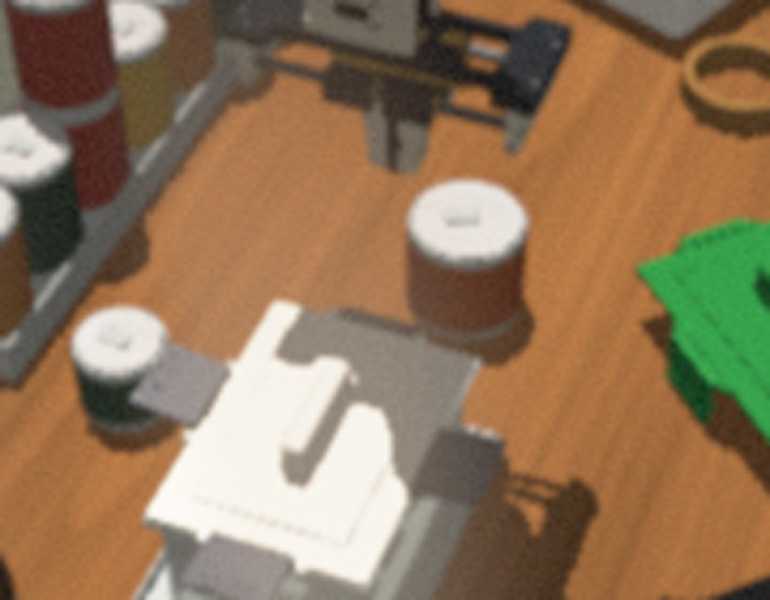

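Run:
```python
from h import *
s=sensors.get_state(); st()
Rc=R.from_euler('xyz',s['eef_rot'],degrees=True); Rd=R.from_euler('xyz',[180,0,-89.3],degrees=True)
print((Rd*Rc.inv()).as_rotvec())
c=cap('top'); cv2.imwrite('pics/t7.png',cv2.resize(c['img'][120:250,180:400,::-1],(770,455),interpolation=cv2.INTER_CUBIC))
```

```text
12.55 [ 0.5889 -0.0313  0.2027] [-179.75   -0.76  -89.17] F [-0.3 -0.4 -0.9] w -0.0 [ 16.5  13.4 -13.    0.9 -63.6 -16. ]
[ 0.01327959  0.00456174 -0.00231884]
```

View pics/t7.png

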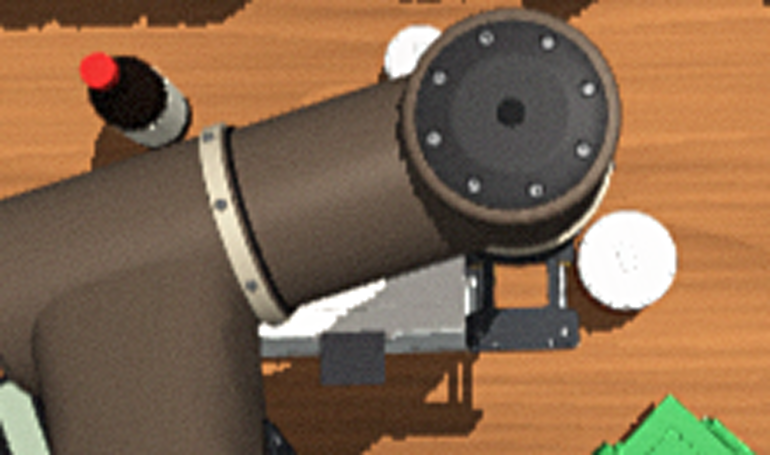

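```bash
python3 -m handwheel '[-0.4,5,0.2,0.013,0.005,-0.002,-0.7,10,0.5,0.013,0.005,-0.002,-1,15,0.5,0.013,0.005,-0.002,-1.2,20,0.5,0.013,0.005,-0.002,-1.3,25,0.5,0.013,0.005,-0.002,-1.3,28.7,0.5,0.013,0.005,-0.002,-1.3,28.7,0.5,0.013,0.005,-0.002]';python3 - <<'E'
from h import *
st(); c=cap('top'); print(ray(c,[(165/3.5+180,120/3.5+120)],0.02), ray(c,[(99/3.5+180,70/3.5+120)],0.19))
c=cap('wrist','w8.png')
c=cap('side');cv2.imwrite('pics/s8.png',cv2.resize(c['img'][150:350,180:400,::-1],(660,600),interpolation=cv2.INTER_CUBIC))
E
```

```text
time_s: 13.3
tcp_pos: [0.5742, 0.2596, 0.2038]
eef_rot: [179.7, -0.1, -89.1]
contact_force: [-0.4, -0.6, -0.6]
gripper_width: 0.0003
13.3 [0.5742 0.2596 0.2038] [ 1.7969e+02 -1.2000e-01 -8.9060e+01] F [-0.4 -0.6 -0.6] w 0.0003 [ 42.   17.4  -6.8  -0.1 -66.  -41. ]
[[0.7168875 0.2912891 0.02     ]] [[0.72262217 0.29887899 0.19      ]]
```

View pics/s8.png

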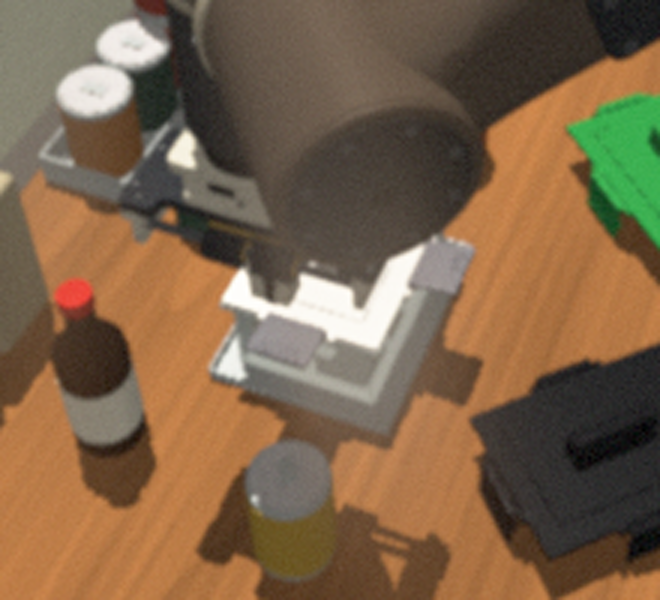

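View pics/w8.png

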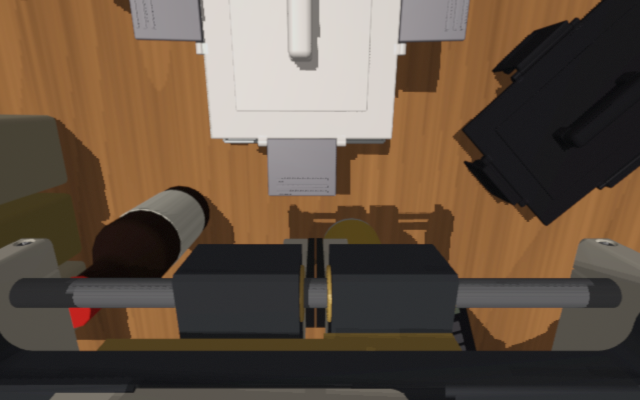

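Run:
```python
from h import *
st(); c=cap('wrist'); print(ray(c,[(271,195),(336,195)],.1075).round(4)); print(ray(c,[(211.5,138),(392.5,138)],.102).round(4))
s=c['s'];Rc=R.from_euler('xyz',s['eef_rot'],degrees=True); Rd=R.from_euler('xyz',[180,0,-89.3],degrees=True)
print((Rd*Rc.inv()).as_rotvec())
```

```text
13.45 [0.5744 0.2553 0.2046] [ 1.7969e+02 -1.5000e-01 -8.9250e+01] F [-0.1  0.5 -0. ] w 0.0004 [ 41.7  17.3  -7.   -0.1 -66.1 -40.9]
[[0.6104 0.2518 0.1075]
 [0.5574 0.251  0.1075]]
[[0.657  0.2071 0.102 ]
 [0.5138 0.2051 0.102 ]]
[ 0.00261924 -0.00544212 -0.00093455]
```

```bash
python3 -m handwheel '[0,0.2,-4,0.003,-0.005,0,0,0.2,-7.5,0.003,-0.005,0,0,0.2,-9,0.003,-0.005,0,0,0.2,-10.2,0.003,-0.005,0,0,0.2,-11.1,0.003,-0.005,0,0,0,-11.9,0.003,-0.005,0,0,-0.3,-12.6,0.003,-0.005,0,0,-0.8,-13.2,0.003,-0.005,0]'; python3 -m handwheel '[0,-0.3,-0.2,0,0,0,0,-0.3,-0.2,0,0,0]'
```

```text
time_s: 14.3
tcp_pos: [0.5753, 0.247, 0.0733]
eef_rot: [-179.9, 0.1, -89.3]
contact_force: [0.7, 1.1, 1.8]
gripper_width: 0.0003
time_s: 14.5
tcp_pos: [0.5752, 0.2435, 0.0711]
eef_rot: [-179.9, 0.1, -89.3]
contact_force: [-0.6, -0.2, -0.6]
gripper_width: 0.0005
```

```bash
python3 -m handwheel '[0,-0.25,-0.35,0,0,0,0,-0.5,-0.55,0,0,0,0,-0.75,-0.68,0,0,0,0,-0.9,-0.76,0,0,0,0,-0.9,-0.76,0,0,0]'; python3 -m handwheel '[0,-0.1,-0.04,0,0,0,0,-0.2,-0.08,0,0,0,0,-0.25,-0.1,0,0,0]'
```

```text
time_s: 15.0
tcp_pos: [0.5754, 0.2347, 0.0637]
eef_rot: [-179.9, 0.1, -89.3]
contact_force: [0.0, 2.3, 1.0]
gripper_width: 0.0007
time_s: 15.3
tcp_pos: [0.5756, 0.2339, 0.0634]
eef_rot: [-179.8, 0.3, -89.3]
contact_force: [-5.0, 9.0, 5.4]
gripper_width: 0.0008
```

```bash
python3 -m handwheel '[0,-0.18,-0.07,0,0,0,0,-0.24,-0.1,0,0,0,0,-0.28,-0.12,0,0,0]'; python3 -m handwheel '[0,-0.22,-0.09,0,0,0,0,-0.28,-0.11,0,0,0,0,-0.32,-0.12,0,0,0]'; python3 -m handwheel '[0,-0.22,-0.08,0,0,0,0,-0.28,-0.1,0,0,0,0,-0.32,-0.1,0,0,0]'
```

```text
time_s: 15.6
tcp_pos: [0.5757, 0.2333, 0.0631]
eef_rot: [-179.7, 0.5, -89.3]
contact_force: [-6.3, 10.7, 7.7]
gripper_width: 0.0006
time_s: 15.9
tcp_pos: [0.5757, 0.2328, 0.0629]
eef_rot: [-179.6, 0.7, -89.2]
contact_force: [-7.5, 13.1, 8.0]
gripper_width: 0.0004
time_s: 16.2
tcp_pos: [0.5757, 0.2324, 0.0628]
eef_rot: [-179.5, 0.9, -89.2]
contact_force: [-6.5, 13.6, 5.8]
gripper_width: 0.0003
```

Run:
```python
from h import *
s=sensors.get_state(); st(); print(s['moment'])
c=cap('wrist','w9.png')
c=cap('side');cv2.imwrite('pics/s9.png',cv2.resize(c['img'][150:350,180:400,::-1],(660,600),interpolation=cv2.INTER_CUBIC))
s=sensors.get_state();Rc=R.from_euler('xyz',s['eef_rot'],degrees=True); Rd=R.from_euler('xyz',[180,0,-89.3],degrees=True)
print((Rd*Rc.inv()).as_rotvec())
```

```text
16.2 [0.5757 0.2324 0.0628] [-179.54    0.88  -89.19] F [-6.5 13.6  5.8] w 0.0003 [ 39.7  23.5 -18.1  -0.5 -47.4 -38.5]
[ 4.80687497  2.61585626 -0.00518001]
[-0.01548523  0.00780227 -0.00200058]
```

View pics/s9.png

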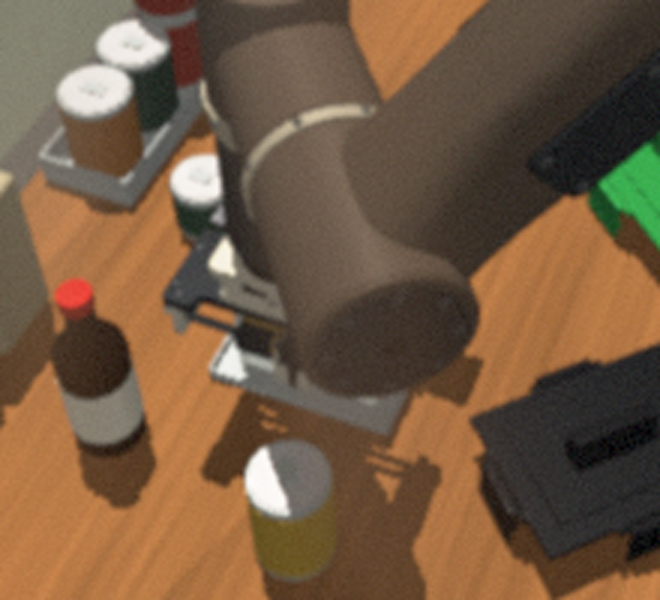

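View pics/w9.png

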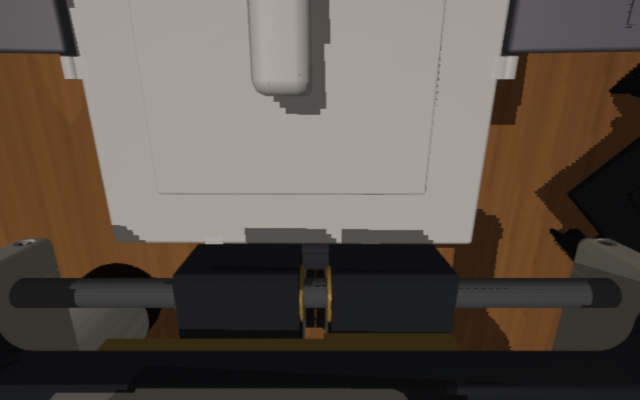

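No contact with the bottle: there is a clear gap in the side view. The sideways load is drag at the tip. I'll relax it a little, straighten the tool and keep pressing.

```bash
python3 -m handwheel '[-0.08,-0.2,-0.08,-0.005,0.003,0,-0.1,-0.28,-0.11,-0.01,0.006,0,-0.1,-0.34,-0.13,-0.012,0.006,0]'; python3 -m handwheel '[-0.05,-0.25,-0.1,0,0,0,-0.05,-0.32,-0.12,0,0,0,-0.05,-0.36,-0.13,0,0,0]'
```

```text
time_s: 16.6
tcp_pos: [0.5756, 0.2322, 0.0627]
eef_rot: [-179.7, 0.4, -89.1]
contact_force: [-4.1, 11.5, 4.6]
gripper_width: 0.0002
time_s: 16.9
tcp_pos: [0.5755, 0.2307, 0.0622]
eef_rot: [-179.6, 0.6, -89.1]
contact_force: [-1.9, 6.6, 2.8]
gripper_width: 0.0003
```

```bash
python3 -m handwheel '[0,-0.25,-0.06,0,0,0,0,-0.32,-0.08,0,0,0,0,-0.36,-0.09,0,0,0]'; python3 -m handwheel '[0,-0.2,-0.05,0,0,0,0,-0.28,-0.06,0,0,0,0,-0.3,-0.07,0,0,0]'; python3 -m handwheel '[0,-0.2,-0.05,0,0,0,0,-0.28,-0.06,0,0,0,0,-0.3,-0.07,0,0,0]'
```

```text
time_s: 17.2
tcp_pos: [0.5757, 0.2301, 0.0621]
eef_rot: [-179.5, 0.8, -89.0]
contact_force: [-6.1, 15.1, 5.7]
gripper_width: 0.0003
time_s: 17.5
tcp_pos: [0.5758, 0.2303, 0.0622]
eef_rot: [-179.4, 1.1, -89.0]
contact_force: [-7.1, 14.4, 4.7]
gripper_width: 0.0006
time_s: 17.8
tcp_pos: [0.5759, 0.2304, 0.0622]
eef_rot: [-179.3, 1.3, -89.0]
contact_force: [-6.2, 16.0, 5.3]
gripper_width: 0.0008
```

```bash
python3 -m handwheel '[0,-0.25,-0.08,0,0,0,0,-0.35,-0.1,0,0,0,0,-0.4,-0.12,0,0,0,0,-0.4,-0.12,0,0,0]'
```

```text
time_s: 18.2
tcp_pos: [0.5767, 0.229, 0.0623]
eef_rot: [-179.1, 1.5, -88.9]
contact_force: [-2.7, 9.5, 7.4]
gripper_width: 0.0005
```

```bash
python3 -m handwheel '[-0.05,-0.25,-0.07,-0.013,0.008,0,-0.05,-0.3,-0.08,-0.026,0.015,0,-0.05,-0.35,-0.08,-0.026,0.015,0]';python3 -m handwheel '[0,-0.25,-0.06,0,0,0,0,-0.3,-0.07,0,0,0,0,-0.35,-0.08,0,0,0]'
```

```text
time_s: 18.5
tcp_pos: [0.5765, 0.228, 0.062]
eef_rot: [-180.0, 0.2, -88.9]
contact_force: [-5.0, 12.3, 4.5]
gripper_width: 0.0007
time_s: 18.8
tcp_pos: [0.5766, 0.2279, 0.062]
eef_rot: [-179.8, 0.4, -88.8]
contact_force: [-7.1, 16.0, 5.9]
gripper_width: 0.0004
```

```bash
python3 -m handwheel '[0,-0.25,-0.06,0,0,0,0,-0.35,-0.08,0,0,0,0,-0.42,-0.1,0,0,0,0,-0.45,-0.1,0,0,0]'
```

```text
time_s: 19.2
tcp_pos: [0.5767, 0.228, 0.0621]
eef_rot: [-179.7, 0.8, -88.8]
contact_force: [-10.6, 20.9, 7.0]
gripper_width: 0.0006
```

Hard stop at about 24 N with no movement. I'll back off and see whether it stays.

```bash
python3 -m handwheel '[0,0.5,0,-0.01,0.005,0,0,1.5,0,-0.01,0.005,0,0,2.5,1.5,-0.01,0.005,0,0,2.8,6,-0.01,0.005,0,0,2.8,10,-0.01,0.005,0,0,2.8,14,-0.01,0.005,0,0,2.8,14,-0.01,0.005,0]' ; python3 -c "
from h import *
st();c=cap('wrist','w10.png')
c=cap('side');cv2.imwrite('pics/s10.png',cv2.resize(c['img'][150:350,180:400,::-1],(660,600),interpolation=cv2.INTER_CUBIC))"
```

```text
time_s: 19.9
tcp_pos: [0.5794, 0.2571, 0.2083]
eef_rot: [-179.5, 0.4, -88.8]
contact_force: [0.5, 0.0, -0.0]
gripper_width: 0.0004
19.9 [0.5794 0.2571 0.2083] [-179.54    0.42  -88.77] F [ 0.5  0.  -0. ] w 0.0004 [ 41.5  17.   -6.8  -0.  -65.5 -40.3]
```

View pics/w10.png

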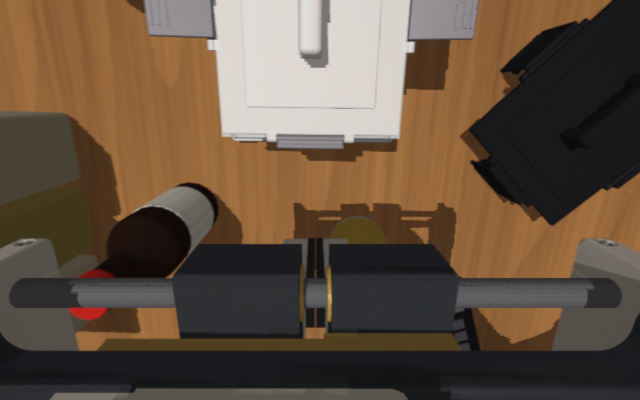

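View pics/s10.png

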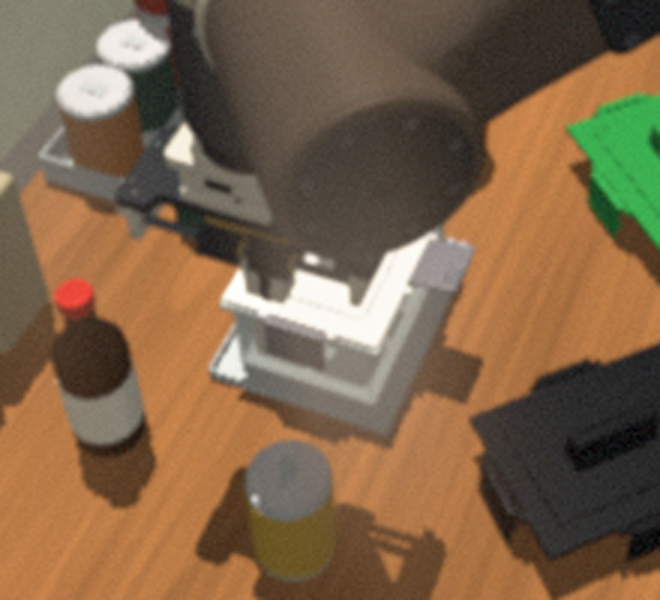

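Run:
```python
from h import *
c=cap('wrist'); st()
cv2.imwrite('pics/w10c.png',cv2.resize(c['img'][120:165,200:420,::-1],(800,164),interpolation=cv2.INTER_CUBIC))
A=ray(c,[(222,135),(400,137)],.102);print(A.round(4)); T=ray(c,[(279,149.5),(343,149.5)],.058); print(T.round(4)); print(ray(c,[(279,137),(343,137)],.1)[:,:2].round(4))
s=c['s'];Rc=R.from_euler('xyz',s['eef_rot'],degrees=True)
for y in (0.7,): print((R.from_euler('xyz',[180,0,y],degrees=True)*Rc.inv()).as_rotvec())
```

```text
20.05 [0.5762 0.2556 0.2014] [179.94   0.18 -88.84] F [-0.5 -0.9 -0. ] w 0.0007 [ 41.5  17.3  -7.3  -0.2 -65.3 -40.3]
[[0.6516 0.2064 0.102 ]
 [0.5121 0.2049 0.102 ]]
[[0.6119 0.2233 0.058 ]
 [0.5525 0.222  0.058 ]]
[[0.6072 0.2072]
 [0.5566 0.2061]]
[-0.00418495 -0.00274519  1.56264648]
```

View pics/w10c.png

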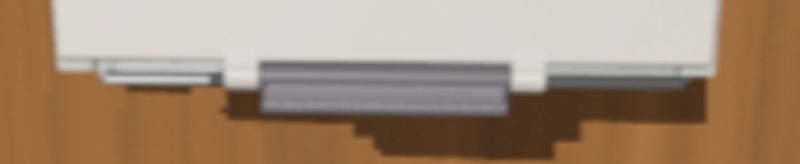

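The left clip hangs vertical and stays. Now turn the tool 90° and go to the far clip.

```bash
python3 -m handwheel '[0,-2,0.5,0,0,0.14,1,-4,0.5,0,0,0.28,2,-6,0.5,0,0,0.42,4,-8,0.5,0,0,0.56,6,-10,0.5,0,0,0.7,8,-12,0.5,0,0,0.84,10,-14,0.5,0,0,0.98,11,-14.5,0.5,0,0,1.12]' ; python3 -m handwheel '[1,0,0,0,0,0.14,2.2,0,0,0,0,0.28,2.2,0,0,0,0,0.42,2.2,0,0,0,0,0.45,2.2,0,0,0,0,0.45]'
python3 - <<'E'
from h import *
st();c=cap('wrist','w11.png')
s=c['s'];Rc=R.from_euler('xyz',s['eef_rot'],degrees=True)
print((R.from_euler('xyz',[180,0,0.7],degrees=True)*Rc.inv()).as_rotvec())
E
```

```text
time_s: 20.85
tcp_pos: [0.6865, 0.108, 0.2037]
eef_rot: [179.7, 0.3, -24.5]
contact_force: [-0.4, 1.2, -0.2]
gripper_width: 0.0002
time_s: 21.35
tcp_pos: [0.7079, 0.1077, 0.202]
eef_rot: [179.7, 0.5, 1.2]
contact_force: [-0.2, -0.1, 0.1]
gripper_width: 0.0006
21.35 [0.7079 0.1077 0.202 ] [179.69   0.48   1.17] F [-0.2 -0.1  0.1] w 0.0006 [ 24.2  25.5   5.    0.1 -70.1  66.9]
[ 0.00554046 -0.00823594 -0.00831198]
```

View pics/w11.png

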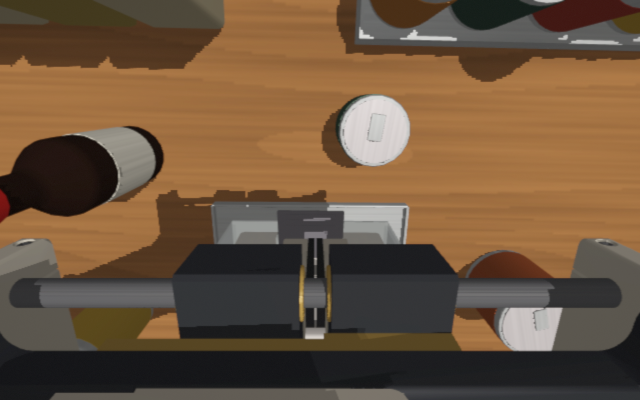

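```bash
python3 -c "
from h import *
c=cap('wrist');st();print(ray(c,[(278,210),(344,210)],.1075).round(4))"
python3 -m handwheel '[0,0.2,-4,0.005,-0.008,-0.008,0,0.2,-7,0.005,-0.008,-0.008,0,0.2,-8.7,0.005,-0.008,-0.008,0.1,0.2,-9.9,0.005,-0.008,-0.008,0.1,0.2,-10.9,0.005,-0.008,-0.008,-0.15,0.2,-11.7,0.005,-0.008,-0.008,-0.15,0.2,-11.7,0.005,-0.008,-0.008]'
```

```text
21.45 [0.7081 0.1079 0.203 ] [179.72   0.4    1.15] F [-0.  -0.8  0.5] w 0.0002 [ 24.3  25.4   5.1   0.1 -70.1  66.9]
[[0.7001 0.1384 0.1075]
 [0.7012 0.0844 0.1075]]
time_s: 22.15
tcp_pos: [0.7061, 0.1099, 0.0853]
eef_rot: [180.0, -0.0, 0.7]
contact_force: [-1.1, -0.4, 0.0]
gripper_width: 0.0002
```

```bash
python3 -m handwheel '[-0.2,0,-0.4,0,0,0,-0.5,0,-0.85,0,0,0,-0.85,0,-1.3,0,0,0,-1.2,0,-1.6,0,0,0,-1.45,0,-1.8,0,0,0,-1.8,0,-2.02,0,0,0,-2.05,0,-2.13,0,0,0,-2.05,0,-2.13,0,0,0]'; python3 -m handwheel '[-0.1,0,-0.04,0,0,0,-0.2,0,-0.08,0,0,0,-0.25,0,-0.1,0,0,0]'
```

```text
time_s: 22.95
tcp_pos: [0.686, 0.11, 0.0641]
eef_rot: [-180.0, -0.1, 0.7]
contact_force: [3.6, -0.7, -1.0]
gripper_width: 0.0004
time_s: 23.25
tcp_pos: [0.6856, 0.1101, 0.064]
eef_rot: [-180.0, -0.3, 0.7]
contact_force: [7.8, -3.0, 0.2]
gripper_width: 0.0005
```

```bash
python3 -m handwheel '[-0.2,0,-0.08,0,0.003,0,-0.27,0,-0.11,0,0.005,0,-0.32,0,-0.13,0,0.005,0,-0.36,0,-0.14,0,0.005,0]'; python3 -m handwheel '[-0.25,0,-0.1,0,0,0,-0.32,0,-0.13,0,0,0,-0.38,0,-0.15,0,0,0]'
```

```text
time_s: 23.65
tcp_pos: [0.6852, 0.1101, 0.0639]
eef_rot: [-179.9, -0.4, 0.7]
contact_force: [11.6, -3.7, -1.0]
gripper_width: 0.0005
time_s: 23.95
tcp_pos: [0.6851, 0.1101, 0.0639]
eef_rot: [-179.9, -0.8, 0.8]
contact_force: [11.9, -3.6, -1.6]
gripper_width: 0.0003
```

```bash
python3 -m handwheel '[-0.25,0,-0.15,0,0.007,0,-0.32,0,-0.25,0,0.014,0,-0.38,0,-0.3,0,0.014,0,-0.42,0,-0.32,0,0.014,0]'
```

```text
time_s: 24.35
tcp_pos: [0.685, 0.1102, 0.0635]
eef_rot: [-179.9, -0.4, 0.8]
contact_force: [10.6, -4.4, 6.7]
gripper_width: 0.0001
```

```bash
python3 -m handwheel '[-0.3,0,-0.2,0,0.005,0,-0.4,0,-0.26,0,0.005,0,-0.5,0,-0.3,0,0.005,0,-0.55,0,-0.3,0,0.005,0]'
```

```text
time_s: 24.75
tcp_pos: [0.6842, 0.1102, 0.0633]
eef_rot: [-179.8, -0.6, 0.9]
contact_force: [13.1, -5.3, 3.0]
gripper_width: 0.0003
```

```bash
python3 -m handwheel '[-0.3,0.03,-0.18,0,0.005,0,-0.4,0.05,-0.25,0,0.008,0,-0.48,0.05,-0.28,0,0.008,0,-0.52,0.05,-0.28,0,0.008,0]';  python3 -m handwheel '[-0.3,0,-0.16,0,0.005,0,-0.4,0,-0.2,0,0.008,0,-0.45,0,-0.22,0,0.008,0]'
```

```text
time_s: 25.15
tcp_pos: [0.6841, 0.1103, 0.0633]
eef_rot: [-179.8, -0.7, 1.0]
contact_force: [16.2, -6.4, 1.8]
gripper_width: 0.0003
time_s: 25.45
tcp_pos: [0.6842, 0.1103, 0.0633]
eef_rot: [-179.7, -0.8, 1.0]
contact_force: [13.8, -4.5, 1.6]
gripper_width: 0.0001
```

```bash
python3 -m handwheel '[-0.3,0,-0.2,0,0.007,0,-0.4,0.03,-0.3,0,0.014,0,-0.5,0.05,-0.4,0,0.014,0,-0.55,0.05,-0.45,0,0.014,0]'
```

```text
time_s: 25.85
tcp_pos: [0.6837, 0.1107, 0.0625]
eef_rot: [-179.7, -0.5, 1.1]
contact_force: [11.4, -5.9, 10.7]
gripper_width: 0.0003
```

```bash
python3 -m handwheel '[-0.35,0,-0.15,0,0.005,-0.003,-0.45,0.03,-0.25,0,0.009,-0.005,-0.55,0.03,-0.3,0,0.009,-0.005,-0.6,0.03,-0.3,0,0.009,-0.005]'
```

```text
time_s: 26.25
tcp_pos: [0.68, 0.1106, 0.0611]
eef_rot: [-179.7, -0.2, 0.8]
contact_force: [2.8, -0.5, 1.5]
gripper_width: 0.0003
```

It clicked: force dropped and the tip advanced 4 mm. Seat it to the stop.

```bash
python3 -m handwheel '[-0.2,0,-0.04,0,0,0,-0.35,0,-0.06,0,0,0,-0.4,0,-0.07,0,0,0]'; python3 -m handwheel '[-0.25,0,-0.06,0,0,0,-0.4,0,-0.1,0,0.004,0,-0.5,0,-0.12,0,0.004,0]'; python3 -m handwheel '[-0.25,0,-0.1,0,0.005,0,-0.45,0,-0.2,0,0.008,0,-0.6,0,-0.25,0,0.008,0]'
```

```text
time_s: 26.55
tcp_pos: [0.6793, 0.1109, 0.0614]
eef_rot: [-179.6, -0.6, 0.8]
contact_force: [13.4, -3.1, -3.6]
gripper_width: 0.0001
time_s: 26.85
tcp_pos: [0.6793, 0.111, 0.0616]
eef_rot: [-179.6, -0.9, 0.9]
contact_force: [20.1, -6.6, -6.2]
gripper_width: 0.0005
time_s: 27.15
tcp_pos: [0.6793, 0.1111, 0.0615]
eef_rot: [-179.5, -1.0, 0.9]
contact_force: [22.3, -6.8, -2.5]
gripper_width: 0.0001
```

```bash
python3 -m handwheel '[0.5,0,0,0,0.01,0,1.5,0,0,0,0.017,0,2.2,0,1.5,0,0.017,0,2.2,0,6,0,0.017,0,2.2,0,10,0,0.017,0,2.2,0,14,0,0.017,0,2.2,0,14,0,0.017,0]'
python3 - <<'E'
from h import *
c=cap('wrist','w12.png'); st()
c=cap('side');cv2.imwrite('pics/s12.png',cv2.resize(c['img'][150:300,200:400,::-1],(800,600),interpolation=cv2.INTER_CUBIC))
s=sensors.get_state();Rc=R.from_euler('xyz',s['eef_rot'],degrees=True)
print((R.from_euler('xyz',[180,0,0.7],degrees=True)*Rc.inv()).as_rotvec())
E
```

```text
time_s: 27.85
tcp_pos: [0.7035, 0.1118, 0.2083]
eef_rot: [-179.4, -0.5, 1.0]
contact_force: [0.3, -0.3, 0.6]
gripper_width: 0.0004
27.9 [0.7021 0.1117 0.2049] [-179.37   -0.29    0.96] F [ 0.4  0.6 -1.3] w 0.0004 [ 24.4  24.4   3.9  -0.5 -69.   66.7]
[-0.01016977  0.00118566 -0.00419378]
```

View pics/w12.png

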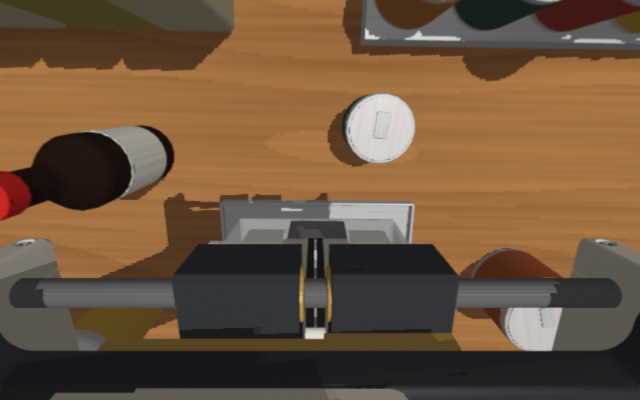

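View pics/s12.png

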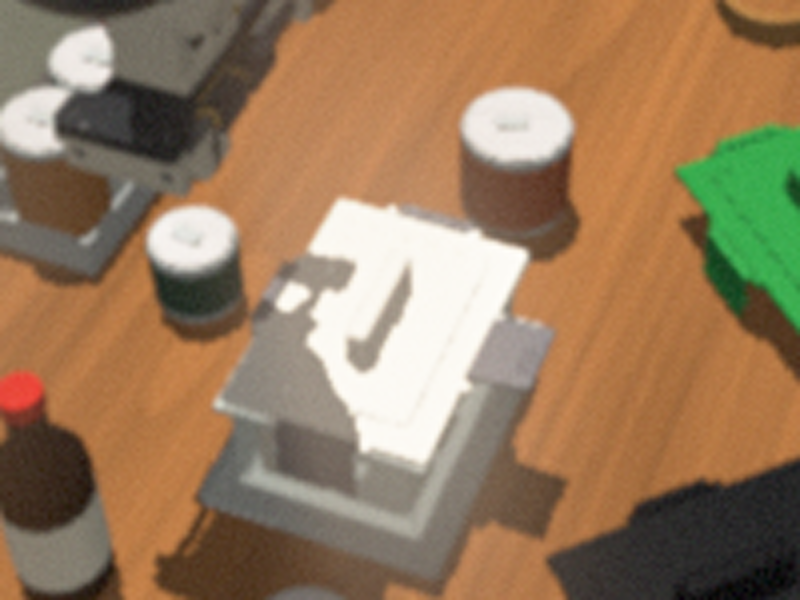

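Three clips are down and holding. Now over the lid to the near clip.

```bash
python3 -m handwheel '[-5,0,0.5,-0.01,0.001,-0.004,-10,0,0.5,-0.01,0.001,-0.004,-15,-0.2,0.5,-0.01,0.001,-0.004,-20,-0.3,0.5,-0.01,0.001,-0.004,-23.8,-0.3,0.2,-0.01,0.001,-0.004,-23.8,-0.3,0,-0.01,0.001,-0.004]'
python3 - <<'E'
from h import *
c=cap('wrist','w13.png'); st()
s=sensors.get_state();Rc=R.from_euler('xyz',s['eef_rot'],degrees=True)
print((R.from_euler('xyz',[180,0,0.7],degrees=True)*Rc.inv()).as_rotvec())
E
```

```text
time_s: 28.55
tcp_pos: [0.4575, 0.1071, 0.2011]
eef_rot: [180.0, 0.2, 0.8]
contact_force: [0.2, 0.1, -0.3]
gripper_width: 0.0002
28.6 [0.4598 0.1078 0.2012] [1.7998e+02 1.3000e-01 7.9000e-01] F [0.6 0.1 0.5] w 0.0004 [ 37.1   2.4 -26.   -0.1 -61.7  53.7]
[ 0.00030234 -0.00231076 -0.00158156]
```

View pics/w13.png

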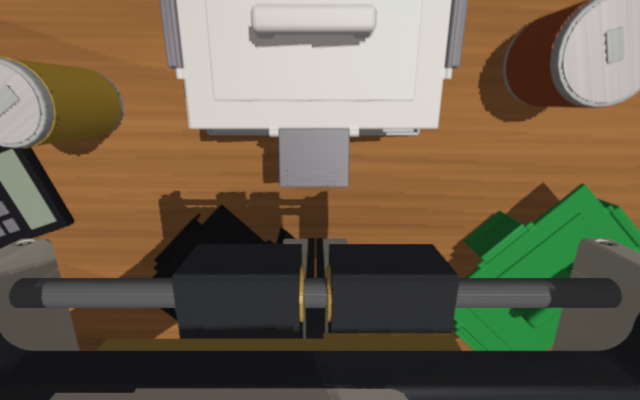

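Run:
```python
from h import *
c=cap('wrist'); st(); print(ray(c,[(280,186),(349,185.5)],.1075).round(4), ray(c,[(222,206),(285,232)],.03).round(4)); print(ray(c,[(189,128),(438,128)],.102).round(4))
```

```text
28.65 [0.4614 0.1082 0.2015] [1.7997e+02 9.0000e-02 7.8000e-01] F [-0.1 -0.4  0.1] w 0.0005 [ 37.    2.5 -25.9  -0.  -61.7  53.8]
[[0.4732 0.1368 0.1075]
 [0.4745 0.0819 0.1075]] [[0.4302 0.207  0.03  ]
 [0.4015 0.1405 0.03  ]]
[[0.5171 0.207  0.102 ]
 [0.52   0.0145 0.102 ]]
```

```bash
python3 -m handwheel '[0.45,0.1,-4,0,-0.002,-0.001,0.45,0.1,-7,0,-0.002,-0.001,0.45,0.1,-8.6,0,-0.002,-0.001,0.4,0.1,-9.9,0,-0.002,-0.001,0.4,0.1,-10.8,0,-0.002,-0.001,0.65,0.1,-11.6,0,-0.002,-0.001,0.65,0.1,-11.6,0,-0.002,-0.001]'
```

```text
time_s: 29.35
tcp_pos: [0.468, 0.1089, 0.0843]
eef_rot: [179.9, 0.1, 0.7]
contact_force: [-0.6, -0.1, 0.4]
gripper_width: 0.0003
```

```bash
python3 -m handwheel '[0.2,0,-0.4,0,0,0,0.5,0,-0.85,0,0,0,0.8,0,-1.2,0,0,0,1.1,0,-1.5,0,0,0,1.4,0,-1.71,0,0,0,1.65,0,-1.86,0,0,0,1.85,0,-1.98,0,0,0,1.85,0,-1.98,0,0,0]'; python3 -m handwheel '[0.12,0,-0.05,0,0,0,0.24,0,-0.1,0,0,0,0.3,0,-0.13,0,0,0]'
```

```text
time_s: 30.15
tcp_pos: [0.4867, 0.1089, 0.0643]
eef_rot: [179.9, 0.1, 0.7]
contact_force: [-0.8, -0.2, 0.3]
gripper_width: 0.0003
time_s: 30.45
tcp_pos: [0.4886, 0.1088, 0.0631]
eef_rot: [179.9, 0.2, 0.7]
contact_force: [-7.6, 1.9, 8.0]
gripper_width: 0.0003
```

Catch met at x=0.4886. Ramp up, in and down.

```bash
python3 -m handwheel '[0.25,0,-0.1,0,-0.002,0,0.33,0,-0.14,0,-0.004,0,0.4,0,-0.17,0,-0.004,0,0.45,0,-0.18,0,-0.004,0]'; python3 -m handwheel '[0.3,0,-0.12,0,-0.005,0,0.38,0,-0.16,0,-0.008,0,0.45,0,-0.19,0,-0.008,0]'
```

```text
time_s: 30.85
tcp_pos: [0.4917, 0.1084, 0.0612]
eef_rot: [179.9, 0.1, 0.7]
contact_force: [-6.6, 1.2, 3.9]
gripper_width: 0.0003
time_s: 31.15
tcp_pos: [0.4927, 0.1075, 0.059]
eef_rot: [179.8, -0.1, 0.6]
contact_force: [-19.1, 5.2, 15.3]
gripper_width: 0.0003
```

```bash
python3 -m handwheel '[0.2,0.03,0,0,0,0,0.3,0.05,0,0,0,0,0.38,0.05,0,0,0,0]'; python3 -c "
from h import *
st()"
```

```text
time_s: 31.45
tcp_pos: [0.4927, 0.1072, 0.0588]
eef_rot: [179.7, 0.3, 0.6]
contact_force: [-23.0, 7.2, 20.2]
gripper_width: 0.0003
31.45 [0.4927 0.1072 0.0588] [179.68   0.28   0.57] F [-23.    7.2  20.2] w 0.0003 [ 34.7  15.1 -32.7   0.2 -42.7  55.7]
```

Hard stop at about 30 N. Back off right away and look.

```bash
python3 -m handwheel '[-0.5,0,0,0,0,0,-1.5,0,0.2,0,0,0,-2.5,0,1.5,0,0,0,-2.8,0,6,0,0,0,-2.8,0,10,0,0,0,-2.8,0,14,0,0,0,-2.8,0,14,0,0,0]'
python3 - <<'E'
from h import *
c=cap('wrist','w14.png'); st()
c=cap('side');cv2.imwrite('pics/s14.png',cv2.resize(c['img'][150:300,200:400,::-1],(800,600),interpolation=cv2.INTER_CUBIC))
E
```

```text
time_s: 32.15
tcp_pos: [0.4675, 0.1086, 0.2046]
eef_rot: [179.9, -0.3, 0.6]
contact_force: [-0.2, 0.6, -0.1]
gripper_width: 0.0004
32.2 [0.466  0.1081 0.2017] [ 1.7988e+02 -6.0000e-02  5.9000e-01] F [ 0.4 -0.8 -1.3] w 0.0006 [ 36.8   2.8 -25.5   0.1 -61.6  53.7]
```

View pics/w14.png

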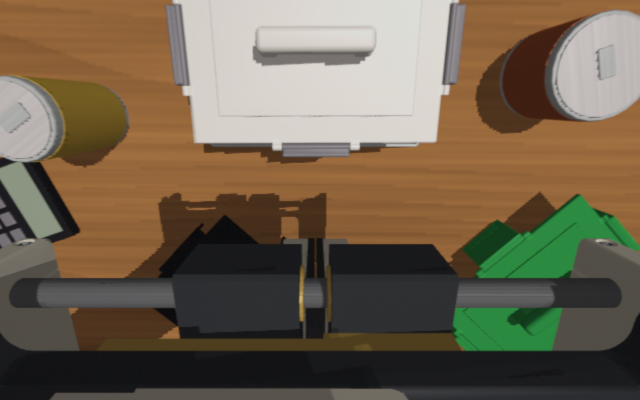

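View pics/s14.png

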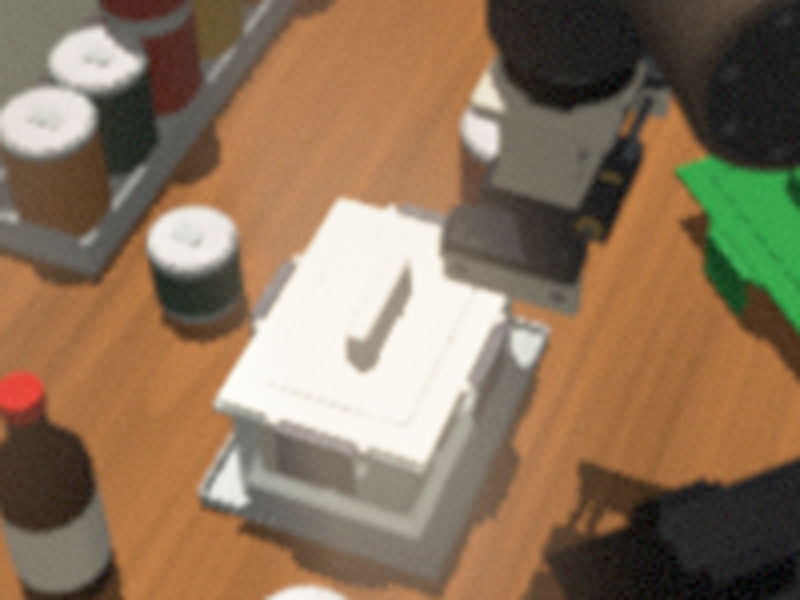

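All four clips hang down and stayed. One last overhead look from higher up, measuring each clip's projection beyond the plate.

```bash
python3 -m handwheel '[0.5,0,4,0,0,0,1.5,0,8,0,0,0,2.5,0,12,0,0,0,3,0,15,0,0,0,3,0,15,0,0,0,3,0,15,0,0,0]'
python3 - <<'E'
from h import *
c=cap('wrist'); st()
cv2.imwrite('pics/w15.png',cv2.resize(c['img'][10:220,200:430,::-1],(657,600),interpolation=cv2.INTER_CUBIC))
t=cap('top','t15.png')
E
```

```text
time_s: 32.85
tcp_pos: [0.4946, 0.1075, 0.3484]
eef_rot: [179.8, 0.2, 0.5]
contact_force: [-0.4, 0.3, -0.8]
gripper_width: 0.0004
32.9 [0.4941 0.1074 0.3478] [179.73   0.28   0.55] F [-0.2 -1.   0.1] w 0.0002 [ 34.6   1.2  -8.1   0.1 -81.1  55.9]
```

View pics/w15.png

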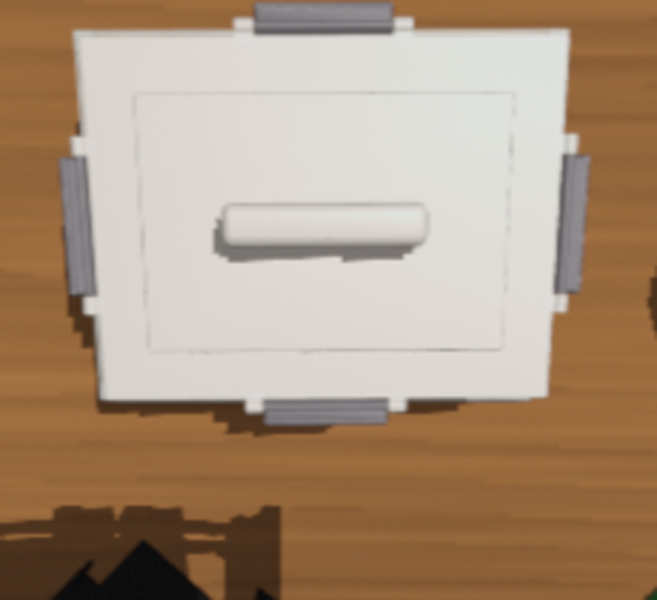

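View pics/t15.png

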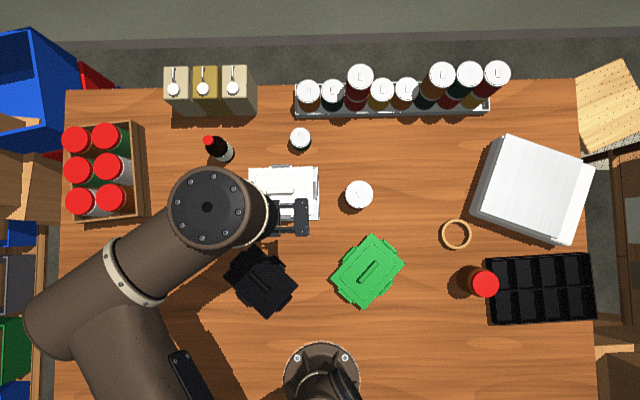

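The overhead view shows all four clips projecting evenly beyond the plate: far (322,18), near (326,411), left (78,225), right (572,224), each about 25 to 30 px, or 11 mm as when hanging. Goods are in place, the robot is clear and at rest.

```bash
python3 -c "
from h import *
st(); print(r.close_job())"
```

```text
32.95 [0.494  0.1073 0.3476] [179.71   0.31   0.56] F [ 0.5 -0.1 -0.4] w 0.0006 [ 34.6   1.2  -8.1   0.1 -81.1  55.9]
the job is handed in; nothing more can be done
None
```

I gripped the white lid by its bridge, turned it about 39° straight and lowered it until it sat on the rim. Then I folded and pressed the clips shut in the order right, left, far, near, and handed in at about 33 s of the 66 s allowed.

**Last checks:**
- **Lid:** the gripper ended 10 mm lower than when the lid lay askew, as it should when home, and the pictures show it square and level.
- **Clips:** each one met a hard stop and stayed down after release. From above, all four stick out about 11 mm beyond the plate, which matches hanging straight down. I could not read the hinge angles, so "latched" rests on that. The right clip was not seen square-on, and its click was less distinct than the far one's.
- **Force:** about 25 N or less on the right, left and far clips. The near clip reached about 31 N by wrist reading, closer to the 36 N limit than I meant. Readings came only at the end of each move, so a brief peak between them would not show.
- **Surroundings:** in the last top view the bystanders I could see, including the sauce bottle and the two cans nearest the tub, stand where they started. The arm hid the tall can and the calculator there; the wrist view just before showed them undisturbed. The black and green look-alikes were left alone, and the gripper was clear with no contact force.

**Disagreement:** camera estimates of the lid centre differed from the gripper position by up to 3 mm, and where the clips stopped differed from my hinge estimates by 1 to 3 mm. I relied on force feedback for the final pressing.

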